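Clear the crushed can into the push-button caddy

TASK

The crushed can on the counter belongs in the little push-button recycling caddy. Press the caddy's release button gently so that its lid springs up, catch the lid and lead it back until it stands fully open by itself, without letting it bang back, then put the can inside and push the lid down until it latches shut. Leave everything else on the counter where it is.

Things in the scene. Friction and masses are not known exactly. Their poses are not given: they have to be found in the camera images.
- caddy: Grey plastic counter-top recycling caddy, fixed, 195 mm deep (x) x 180 mm wide (y), 149 mm high with its lid shut. Origin on the counter, under it; own +x points to its back, the hinge side, -x to its front, z up. The upper front is a 45 degree slope, facing forward and up, with the release button in a pocket in its middle. Inner floor at z = 6 mm.
- mouth (a point): Centre of the bin's mouth, at the height of its rim (138 mm above the counter), axes as the caddy's: the mouth is 126 mm (x) x 170 mm (y). A thin sprung lifter arm lies under the lid at one back corner (y = +79 mm, 13 to 61 mm behind this point).
- button_face (a point): Centre of the release button's outer face, a dark plate 18 mm (own x, up the slope) x 32 mm (y), in a pocket 48 mm wide (y). Own z points out of the slope, 45 degrees from vertical, forward and up; push along -z. The pocket's free gap along own x runs from the sill at -15 mm to the lid's lip at +17 mm, which overhangs the button's upper half: come in along own z.
- pocket_sill (a point): Top of the pocket's front sill, the ledge below the button, which stands 7 mm farther out of the slope than the button's face. Axes as the caddy's.
- release (a joint): The release button, m: 0 = out, grows as it is pushed in, 0.008 = fully in. Its spring takes about 1 N to start and 3.5 N fully in, where it stops hard. The lid is let go at 4 to 5 mm.
- lid (a joint): The caddy's lid, rad: 0 = shut (latched it rests near 0.013), grows as it opens; 1.85 = back stop, 16 degrees behind upright. Let go, it is thrown up by a spring, bobs and rests at about 0.55 to 0.85. Past upright it falls back on its stop and stays. To latch it, push its front down all the way (5 to 12 N, past a sprung catch that snaps over). Let fall from upright it lands on the spring.
- lid_hinge (a point): Middle of the lid's hinge line, which runs along the caddy's y, 72 mm behind the caddy's origin and 144 mm above the counter. Own axes turn with the lid: the plate runs from here along own -x; own z points out of its upper face.
- lid_edge (a point): Middle of the lid's free front edge, half-way through its thickness, 169 mm from the hinge line, axes as lid_hinge. The lid is a flat off-white plate 10 mm thick, 178 mm wide, about 130 g. Under its middle hangs a latch tongue 16 mm wide, reaching 21 mm below the plate, 12 to 24 mm behind the edge; left and right of it the plate is plain on both faces.
- can_mid (a point): Centre (25 mm above the counter) of a crushed blue drinks can lying on its side: 95 mm long (own x), 44 mm wide (own y) at its dented middle and 56 mm at its bottom end, 50 mm high. 18 g. Own z is up.
- takeout_lid: Bystander: round clear-white plastic takeout lid, 120 mm across, 12 mm high, flat on the counter.
- saucer: Bystander: white saucer, 150 mm across, 18 mm high.
- tongs: Bystander: steel tongs, 235 mm long, lying across the saucer.
- spice_jar: Bystander: glass jar, 48 mm across, 95 mm high.
- mug: Bystander: white mug, 80 mm across, 92 mm high.

How it is judged:
By the outcome, as a careful person would: the job done as asked, in the order asked, and still so for the second after the job is handed in, with the robot touching nothing.
It also fails if it takes over 72 s, if anything falls off the work surface, if the arm or the gripper's body presses on something with over 40 N, if the wrist force passes 120 N, or if a joint passes its speed limit or range.

ROBOT

A 6-joint arm with a two-finger parallel gripper is mounted at the origin on the work surface. World frame = base frame: x ahead of the robot, y to its left, z up, the work surface at z = 0. Lengths are in mm, angles in rad, forces in N, time in s.
With the tool pointing down it reaches from about 350 to 775 mm from the base axis. Payload 7.3 kg.
Tool frame: the origin (TCP) lies midway between the tips of the shut fingers; the grasp point (between the pads) lies bot.tcp_to_grasp behind it (bot.tcp_to_grasp is the distance from the TCP to the grasp point, in mm); z points along the fingers, y is the direction in which the jaws open and shut (so a half turn about z gives the same grasp; the last joint's range is limited). The gripper opens to 92 mm and grips with 3 to 60 N. Pads are 19 mm wide; open, the fingers measure 130 mm over their backs; the gripper's body (75 mm by 190 mm) begins 47 mm behind the grasp point.
Start: joints at [-1.26, 0.342, 1.524, -0, 1.275, -0.146], TCP at [231.59, -471.18, 226.741] pointing down, gripper open.
Joint ranges: [-2.53, 2.53], [-0.77, 2.02], [0.04, 2.7], [-1, 4.14], [0.28, 2.66], [-3.11, 3.11]. Speed limits (rad/s): [2.57, 2.57, 3.14, 3.14, 3.14, 3.14].

INTERFACE

Orientations are given as [roll, pitch, yaw] about the fixed x, y, z axes, in that order (R = Rz(yaw) Ry(pitch) Rx(roll)).
In Python, from plant import bot gives the robot as it stands.
- The arm moves only by the shell command python3 -m inch 'ROWS'. ROWS is JSON, one flat list of numbers, 7 for each row, row after row: the shift along the world's x, y, z in cm, then the turn, a rotation vector about the world's x, y, z in degrees, then the gripper command: -1 is shut, 1 is fully open, values between are in proportion. In form: [tx, ty, tz, ax, ay, az, fingers, tx, ty, tz, ax, ay, az, fingers, ...]. A call has exactly 5 rows; each row is the pose to reach, as a shift and turn from the pose measured when the call began; what a row does not reach only later rows make up. A row lasts 1/10 s, in which the tool goes at most 50 mm and 8.59 degrees, less where a joint would pass 70% of its speed; a pose out of reach is approached as far as the arm can. A call with a gripper value outside its range is refused whole. The fingers move at their own pace and stop on an object; the grip force is fixed at half the most. Time passes only in rows, so rows that repeat a pose let the fingers close, or fill a call up. It gives the time, the measured TCP pose, the force and the opening at its end, in the units of the state.
- bot.get_obs(): the state, without advancing time (a new reading comes with each control period).
- bot.capture(name): name is "scene" or "side" or "wrist"; returns the picture (480x640x3 uint8, red, green, blue); there is no depth.
- bot.calibration(name): a dict with "fx", "fy", "cx", "cy" (pixels), "k1" (the pictures are not rectified: a ray, as slopes to the right and down, at radius r is drawn at 1 + k1 r^2 times it, then the intrinsics apply), "cam_to_world" (4x4, takes a point from camera to world coordinates). Camera axes: x right, y down, z forward; pixel columns grow to the right and rows downward; lengths in mm; the calibration is good to about 2 mm. A picture is of the moment at which its call begins: read the wrist's pose just before it. calibration takes no time and is no camera call; for the wrist camera it gives the pose at the moment of the call.
- bot.close_job(): hands the job in, once; it reports no verdict.
The state is a dict: "time": time; "joint_positions": joint angles; "dq": joint speeds; "tau": joint torques, N m; "tool_pos": TCP position; "tcp_rot": TCP orientation; "contact_force": force on the tool from outside, world axes, zero at the start; "moment": the same for the moment, N m; "grip_width": finger opening in mm.
Only numpy, scipy, OpenCV 4.12 (cv2) and the standard library are available. Lean on these libraries where they do the work, as an engineer would, in place of code of your own. Each camera call takes 0.05 s, during which the arm holds its last target.

## Working session

There is one attempt and no reset: what is moved stays moved. The work goes in short steps, Python scripts to look and compute and a shell command to move; the robot and the scene stay as the last step left them, time stands still between calls to the robot, and variables do not carry over. Pictures are saved under pics/ and viewed, and the job is handed in when it is done.

```bash
ls; mkdir -p pics
python3 - <<'E'
from plant import bot
import cv2
for n in ("scene","side","wrist"):
    c=bot.calibration(n); print(n,{k:(v if not hasattr(v,'tolist') else v.tolist()) for k,v in c.items()})
    cv2.imwrite(f"pics/{n}0.png",bot.capture(n)[:,:,::-1])
print(bot.get_obs(), bot.tcp_to_grasp)
E
```

```text
pics
scene {'fx': 469.9835042025343, 'fy': 469.9835042025343, 'cx': 316.97493334217177, 'cy': 231.02055573092414, 'k1': -0.12590188607358274, 'cam_to_world': [[0.6617633094243205, 0.5529490893553569, -0.5062772233478934, 1066.0589996880146], [0.749703907521506, -0.49137026667897815, 0.4432824292376305, -469.39937758303074], [-0.0036569586757687926, -0.6729060600150004, -0.7397189067803609, 891.6214383651959], [0.0, 0.0, 0.0, 1.0]]}
side {'fx': 549.6025248706536, 'fy': 549.6025248706536, 'cx': 312.67010885384735, 'cy': 240.90711270226643, 'k1': -0.04456841897735916, 'cam_to_world': [[-0.9773457036459262, -0.15834768289731024, 0.14043285543597792, 360.09352088745766], [-0.2110939921952735, 0.6812660119833294, -0.7009393321646259, 889.6115601605893], [0.015319987725556499, -0.7147045768969043, -0.6992586543895655, 1001.5442487771429], [0.0, 0.0, 0.0, 1.0]]}
wrist {'fx': 339.6365356752174, 'fy': 339.6365356752174, 'cx': 320.38670946355853, 'cy': 237.33903661341898, 'k1': -0.0410001649712363, 'cam_to_world': [[0.44080631250889335, -0.8629630080642057, -0.24695068650458832, 297.32854062344
[... 200 characters left out ...]
}
{'time': 0.15, 'joint_positions': array([-1.26004541e+00,  3.42535146e-01,  1.52474467e+00, -4.23428159e-05,
        1.27539640e+00, -1.46020108e-01]), 'dq': array([-1.55587610e-04, -2.66666822e-03, -1.89989794e-03,  3.88061843e-05,
       -4.38997703e-04,  1.32639826e-03]), 'tau': array([ 1.46600458e-03, -4.31470120e+01, -2.44352371e+01,  7.17818015e-02,
        5.37300075e-02, -8.56910310e-05]), 'tool_pos': array([ 231.46428182, -470.90714551,  226.23737729]), 'tcp_rot': array([-3.14051473e+00, -1.17595970e-04,  4.56783307e-01]), 'contact_force': array([-0.03901016, -0.11674236, -0.93442036]), 'moment': array([-0.06735396, -0.04274582,  0.00132611]), 'grip_width': 91.75106146093506} 18.8
```

View pics/scene0.png

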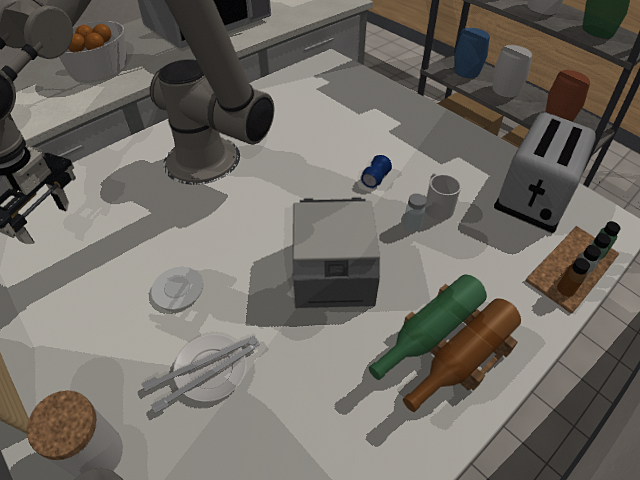

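View pics/side0.png

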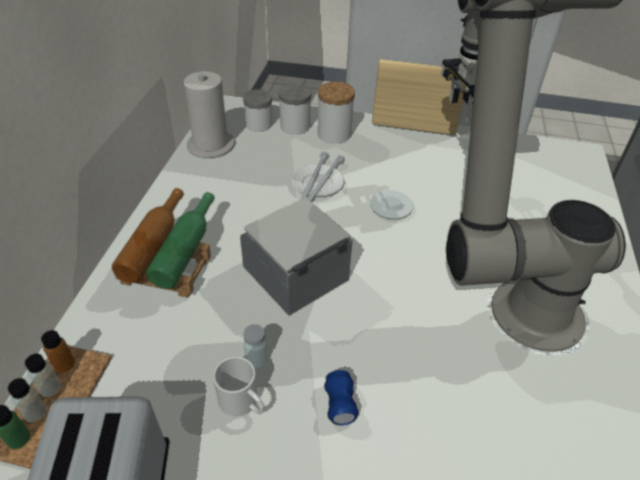

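View pics/wrist0.png

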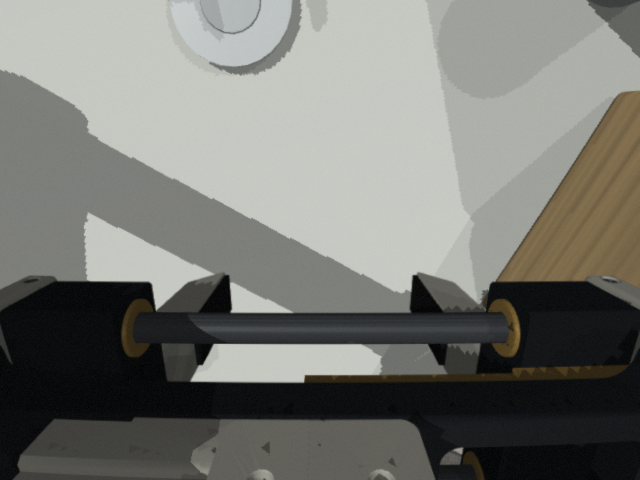

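The scene view shows the caddy at about (336,250), its button at (336,268) facing that camera. The can is at (376,171) and the hinge side faces the robot. Next I'll enlarge both.

```bash
cat > h.py <<'E'
import numpy as np, cv2
from plant import bot
from scipy.spatial.transform import Rotation as Ro
def K(c): return np.array([[c['fx'],0,c['cx']],[0,c['fy'],c['cy']],[0,0,1.]])
def dist(c): return np.array([c['k1'],0,0,0])
def ray(name,uv,c=None):
    c=c or bot.calibration(name); T=np.array(c['cam_to_world'])
    # invert r' = r(1+k1 r^2)
    p=cv2.undistortPoints(np.array([[uv]],float),K(c),dist(c))[0,0]
    return T[:3,3], T[:3,:3]@np.array([p[0],p[1],1])
def onz(name,uv,z,c=None):
    o,d=ray(name,uv,c); return o+d*(z-o[2])/d[2]
def proj(name,P,c=None):
    c=c or bot.calibration(name); T=np.linalg.inv(np.array(c['cam_to_world']))
    return cv2.projectPoints(np.atleast_2d(P).astype(float),cv2.Rodrigues(T[:3,:3])[0],T[:3,3],K(c),dist(c))[0][:,0]
def snap(name,fn,box=None,s=1):
    im=bot.capture(name)[:,:,::-1]
    cv2.imwrite('pics/raw_'+fn,im)
    if box: im=im[box[1]:box[3],box[0]:box[2]]
    im=cv2.resize(im,None,fx=s,fy=s,interpolation=cv2.INTER_CUBIC); cv2.imwrite('pics/'+fn,im); 
def st():
    o=bot.get_obs(); print('t',round(o['time'],2),'pos',o['tool_pos'].round(1),'rpy',o['tcp_rot'].round(3),'F',o['contact_force'].round(1),'w',round(o['grip_width'],1)); return o
# caddy pose
E
python3 - <<'E'
import cv2
a=cv2.imread('pics/scene0.png'); cv2.imwrite('pics/s0c.png',cv2.resize(a[140:315,270:470],None,fx=4,fy=3.4,interpolation=cv2.INTER_CUBIC)) if 0 else cv2.imwrite('pics/s0c.png',cv2.resize(a[180:320,275:400],None,fx=4,fy=4,interpolation=cv2.INTER_CUBIC))
cv2.imwrite('pics/s0k.png',cv2.resize(a[140:240,350:470],None,fx=5,fy=5,interpolation=cv2.INTER_CUBIC))
b=cv2.imread('pics/side0.png'); cv2.imwrite('pics/d0c.png',cv2.resize(b[190:440,220:370],None,fx=2.4,fy=2.4,interpolation=cv2.INTER_CUBIC))
E
```

```text
(no output)
```

View pics/s0c.png

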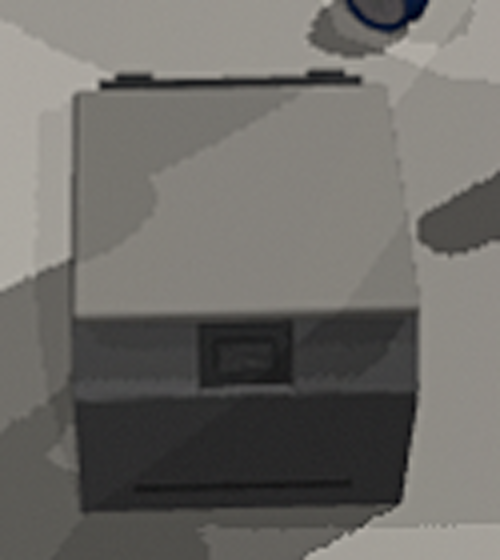

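View pics/s0k.png

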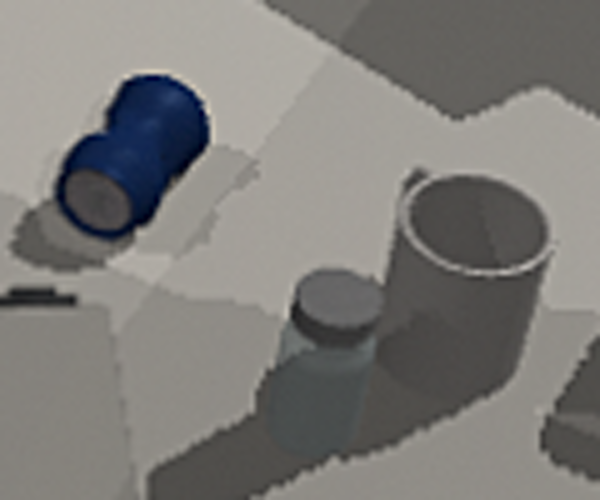

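View pics/d0c.png

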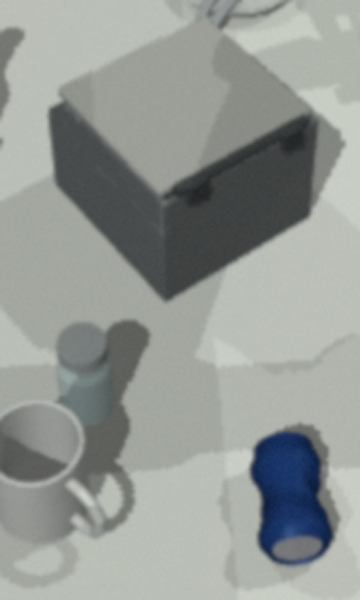

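```bash
cat >> h.py <<'E'
def cad2w(P,pose):
    x,y,a=pose; P=np.atleast_2d(P).astype(float); c,s=np.cos(a),np.sin(a)
    return np.c_[x+c*P[:,0]-s*P[:,1], y+s*P[:,0]+c*P[:,1], P[:,2]]
E
python3 - <<'E'
from h import *
from scipy.optimize import least_squares
cs,cd=bot.calibration('scene'),bot.calibration('side')
S=lambda u,v:(275+u/4,180+v/4); D=lambda u,v:(220+u/2.4,190+v/2.4)
for uv,z in ((S(75,318),149),(S(418,311),149),(S(83,512),0),(S(402,502),0),(S(75,92),149),(S(386,87),149)): print(uv,onz('scene',uv,z,cs).round(1))
print()
for uv,z in ((D(60,92),149),(D(163,197),149),(D(317,115),149),(D(205,22),149),(D(167,300),0),(D(308,215),0),(D(55,183),0)): print(uv,onz('side',uv,z,cd).round(1))
E
```

```text
(293.75, 259.5) [ 585.  -111.2  149. ]
(379.5, 257.75) [697.4  22.1 149. ]
(295.75, 308.0) [ 599.  -124.9    0. ]
(375.5, 305.5) [713.2  13.4   0. ]
(293.75, 203.0) [458.7  -7.  149. ]
(371.5, 201.75) [572.7 127.5 149. ]

(245.0, 228.33333333333334) [689.4  29.9 149. ]
(287.9166666666667, 272.08333333333337) [562.1 138.1 149. ]
(352.08333333333337, 237.91666666666669) [447.5   5.7 149. ]
(305.4166666666667, 199.16666666666666) [ 578.6 -101.3  149. ]
(289.58333333333337, 315.0) [561.5 134.8  -0. ]
(348.33333333333337, 279.58333333333337) [448.2  -2.4   0. ]
(242.91666666666666, 266.25) [711.   12.9   0. ]
```

Run:
```python
from h import *
from scipy.optimize import least_squares
cs,cd=bot.calibration('scene'),bot.calibration('side')
S=lambda u,v:(275+u/4,180+v/4); D=lambda u,v:(220+u/2.4,190+v/2.4)
obs=[('scene',S(75,318),(-97,89,139)),('scene',S(418,311),(-97,-89,139)),('scene',S(83,512),(-97.5,90,0)),('scene',S(402,502),(-97.5,-90,0)),
('side',D(60,92),(-97,-89,149)),('side',D(205,22),(-97,89,149)),('side',D(167,300),(97.5,-90,0)),('side',D(308,215),(97.5,90,0)),('side',D(55,183),(-97.5,-90,0))]
C={'scene':cs,'side':cd}
def f(p): return np.concatenate([proj(n,cad2w(P,p),C[n])[0]-uv for n,uv,P in obs])
r=least_squares(f,[580,5,2.46]); print(r.x, r.fun.reshape(-1,2).round(1))
p=r.x
print('button guess mid-slope',)
# can
K_=lambda u,v:(350+u/5,140+v/5)
print('can scene', [onz('scene',K_(*q),25,cs).round(1) for q in ((97,203),(135,157),(165,115))])
print('can side', [onz('side',D(*q),25,cd).round(1) for q in ((298,545),(293,495),(287,445))])
print('can side endsil', [onz('side',D(*q),25,cd).round(1) for q in ((292,563),(287,432))], [onz('scene',K_(*q),25,cs).round(1) for q in ((75,230),(190,85))])
print('jar', onz('side',D(82,355),95,cd), 'mug',onz('side',D(38,440),92,cd))
print(onz('scene',(176,287),5,cs),onz('scene',(210,368),9,cs))
# verify overlay
im=cv2.imread('pics/scene0.png'); 
for P in [(-97,0,149),(72,0,144),(72,89,149),(72,-89,149)]:
    print(P,proj('scene',cad2w(P,p),cs)[0])
# button height: centre pixel -> slope
uv=S(246,356)
o,d=ray('scene',uv,cs)
c,s=np.cos(p[2]),np.sin(p[2]); R=np.array([[c,s,0],[-s,c,0],[0,0,1]])
ol=R@(o-np.array([p[0],p[1],0])); dl=R@d
for z in (105,110,115,120,125): print(z,(ol+dl*(z-ol[2])/dl[2]).round(1))
```

```text
[571.50069777  13.96634334   2.4401782 ] [[-0.9  5.4]
 [ 0.6  5.4]
 [-0.7 -4.9]
 [-0.9 -4.1]
 [-4.4 -4. ]
 [-2.5 -4.5]
 [ 1.6  4.2]
 [ 3.   3.8]
 [ 1.9  2.5]]
button guess mid-slope
can scene [array([427.8, 283.4,  25. ]), array([414.8, 327.8,  25. ]), array([400.6, 367.9,  25. ])]
can side [array([395. , 370.4,  25. ]), array([406.7, 327.2,  25. ]), array([420. , 281.6,  25. ])]
can side endsil [array([396.9, 386.8,  25. ]), array([422.2, 269. ,  25. ])] [array([435.4, 258.4,  25. ]), array([391.4, 399.3,  25. ])]
jar [597.5148619  278.20801391  95.        ] mug [609.02243305 362.53965746  92.        ]
[ 373.14868754 -300.68844354    5.        ] [ 600.04086731 -353.05052232    9.        ]
(-97, 0, 149) [336.73966973 260.95381845]
(72, 0, 144) [332.95419309 204.08226675]
(72, 89, 149) [293.64369051 203.20862218]
(72, -89, 149) [372.19304195 201.8489702 ]
105 [-83.6  -1.4 105. ]
110 [-87.4  -1.1 110. ]
115 [-91.3  -0.7 115. ]
120 [-95.1  -0.4 120. ]
125 [-9.90e+01 -1.00e-01  1.25e+02]
```

```bash
cat >> h.py <<'E'
def tri(obs):
    A=np.zeros((3,3));b=np.zeros(3)
    for n,uv,c in obs:
        o,d=ray(n,uv,c); d=d/np.linalg.norm(d); M=np.eye(3)-np.outer(d,d); A+=M;b+=M@o
    P=np.linalg.solve(A,b)
    return P,[np.round(proj(n,P,c)[0]-uv,1) for n,uv,c in obs]
E
python3 - <<'E'
from h import *
cs,cd=bot.calibration('scene'),bot.calibration('side')
S=lambda u,v:(275+u/4,180+v/4); D=lambda u,v:(220+u/2.4,190+v/2.4)
for s,d in ((S(75,318),D(205,22)),(S(418,311),D(60,92)),(S(75,92),D(317,115)),(S(386,87),D(163,197)),(S(402,502),D(55,183))):
    print(tri([('scene',s,cs),('side',d,cd)]))
E
python3 - <<'E'
import cv2
a=cv2.imread('pics/scene0.png'); cv2.imwrite('pics/x1.png',cv2.resize(a[235:315,285:385],None,fx=7,fy=7,interpolation=cv2.INTER_CUBIC))
b=cv2.imread('pics/side0.png'); cv2.imwrite('pics/x2.png',cv2.resize(b[195:320,235:360],None,fx=4.8,fy=4.8,interpolation=cv2.INTER_CUBIC))
E
```

```text
(array([ 580.5295082 , -108.28781406,  142.72637435]), [array([-0.2, -0.1]), array([-0.2,  0.1])])
(array([692.9882255,  25.190515 , 143.3013066]), [array([-0.8, -0.3]), array([-0.7,  0.2])])
(array([449.69884542,  -1.88198889, 140.28895437]), [array([-0.6, -0.4]), array([-0.7,  0.3])])
(array([565.6049732 , 132.83569108, 141.54027673]), [array([-0.8, -0.4]), array([-0.9,  0.3])])
(array([ 7.12068517e+02,  1.31673373e+01, -3.48734241e-01]), [array([-0.4, -0.2]), array([-0.4,  0.1])])
```

View pics/x1.png

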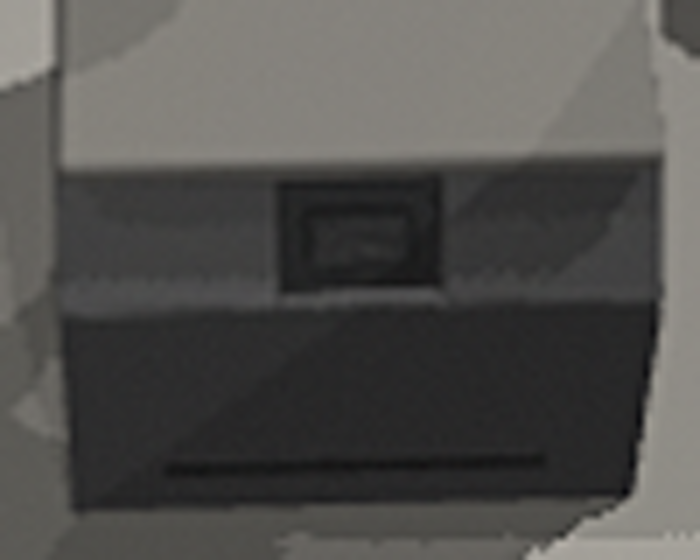

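View pics/x2.png

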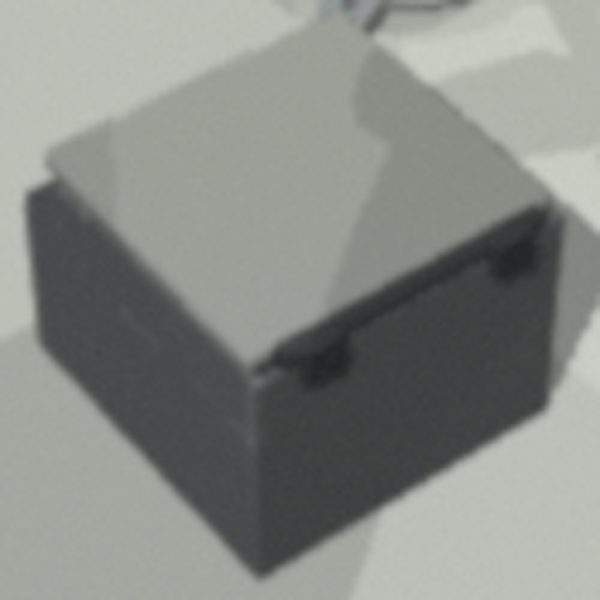

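```bash
python3 -m inch '[3,4,3,0,0,-8,0, 6,8,6,0,0,-16,-1, 9,12,9,0,0,-24,-1, 12,16,11,0,0,-32,-1, 15,20,11,0,0,-40,-1]' ; python3 -m inch '[3.5,3.5,0,0,0,-8,-1, 7,7,0,0,0,-16,-1, 10.5,11,0,0,0,-24,-1, 14,15,0,0,0,-26,-1, 17.5,19,0,0,0,-26,-1]'; python3 -c "
from h import *
print(st()['joint_positions'].round(2))"
```

```text
time: 0.65
tool_pos: [362.1, -297.8, 332.5]
tcp_rot: [3.141, -0.003, -0.23]
contact_force: [0.8, -1.1, -0.8]
grip_width: 56.5
time: 1.15
tool_pos: [518.0, -129.0, 332.4]
tcp_rot: [3.141, -0.003, -0.686]
contact_force: [2.1, -1.0, 0.3]
grip_width: 16.5
t 1.15 pos [ 518.  -129.   332.4] rpy [ 3.141e+00 -3.000e-03 -6.860e-01] F [ 2.1 -1.   0.3] w 16.5
[-0.39  0.3   1.3  -0.    1.54  1.87]
```

```bash
python3 -m inch '[2,4,0,0,0,0,-1, 3,8,0,0,0,0,-1, 4,12,0,0,0,0,-1, 4,15,0,0,0,0,-1, 4,15,0,0,0,0,-1]' ; python3 -c "
from h import *
import json
o=st();c=bot.calibration('wrist');T=np.array(c['cam_to_world']);json.dump({k:(v.tolist() if hasattr(v,'tolist') else v) for k,v in c.items()},open('wc1.json','w'));print(T.round(3))
snap('wrist','w1.png');st()"
```

```text
time: 1.65
tool_pos: [557.9, 24.7, 331.9]
tcp_rot: [3.141, -0.001, -0.682]
contact_force: [-0.5, -0.4, 0.6]
grip_width: 0.4
t 1.65 pos [557.9  24.7 331.9] rpy [ 3.141e+00 -1.000e-03 -6.820e-01] F [-0.5 -0.4  0.6] w 0.4
[[-6.30000e-01 -7.47000e-01 -2.13000e-01  6.14601e+02]
 [-7.76000e-01  6.07000e-01  1.71000e-01 -2.22110e+01]
 [ 1.00000e-03  2.73000e-01 -9.62000e-01  4.90112e+02]
 [ 0.00000e+00  0.00000e+00  0.00000e+00  1.00000e+00]]
t 1.7 pos [557.9  22.7 332. ] rpy [ 3.14e+00 -2.00e-03 -6.83e-01] F [ 0.6 -0.1 -0.4] w 0.3
```

View pics/w1.png

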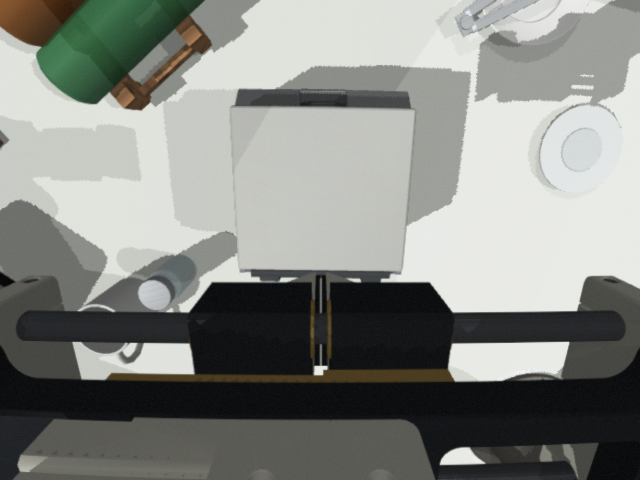

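The wrist view shows the lid from above, with its front corners at (231,107) and (414,109) and its back corners at (238,271) and (402,273). The button pocket is at (301–346, 90–106).

```bash
python3 - <<'E'
import cv2
b=cv2.imread('pics/raw_w1.png'); cv2.imwrite('pics/x3.png',cv2.resize(b[75:125,220:425],None,fx=3.9,fy=8,interpolation=cv2.INTER_CUBIC))
cv2.imwrite('pics/x4.png',cv2.resize(b[255:345,220:425],None,fx=3.9,fy=3.9,interpolation=cv2.INTER_CUBIC))
E
cat > fit.py <<'E'
from h import *
import json
from scipy.optimize import least_squares
cs,cd=bot.calibration('scene'),bot.calibration('side'); cw=json.load(open('wc1.json'))
S=lambda u,v:(275+u/4,180+v/4); D=lambda u,v:(220+u/2.4,190+v/2.4)
def run(zs):
    def obs(xf): return [('scene',S(75,318),(-97,89,zs)),('scene',S(418,311),(-97,-89,zs)),('scene',S(83,512),(-xf,90,0)),('scene',S(402,502),(-xf,-90,0)),
    ('side',D(60,92),(-97,-89,151)),('side',D(205,22),(-97,89,151)),('side',D(167,300),(195-xf,-90,0)),('side',D(308,215),(195-xf,90,0)),('side',D(55,183),(-xf,-90,0)),
    ('wrist',(231.5,107.5),(-97,-89,151)),('wrist',(414,109),(-97,89,151)),('wrist',(238,271.5),(72,-89,149)),('wrist',(402,273),(72,89,149))]
    C={'scene':cs,'side':cd,'wrist':cw}
    def f(p): return np.concatenate([proj(n,cad2w(P,p[:3]),C[n])[0]-uv for n,uv,P in obs(p[3])])
    r=least_squares(f,[580,5,2.46,115]); print(zs,r.x.round(3),r.cost); print(np.c_[r.fun.reshape(-1,2).round(1)].tolist())
run(141);run(151)
E
python3 fit.py
```

```text
141 [562.641  18.812   2.451 119.611] 26.782922003314496
[[-1.3, 1.3], [-0.4, 0.6], [-1.1, 0.1], [-0.8, 0.1], [-1.5, -2.2], [0.1, -3.4], [-0.3, 0.4], [0.4, 0.0], [-0.3, -0.3], [-4.0, -0.4], [1.9, -0.1], [-0.2, 2.1], [0.5, 1.8]]
151 [563.013  18.451   2.451 119.098] 29.94039170672096
[[-1.6, -1.6], [0.1, -2.3], [-1.1, 0.1], [-0.8, 0.1], [-1.6, -2.4], [-0.0, -3.5], [-0.3, 0.4], [0.4, 0.0], [-0.3, -0.3], [-4.0, -1.0], [2.0, -0.7], [-0.2, 1.6], [0.6, 1.4]]
```

View pics/x3.png

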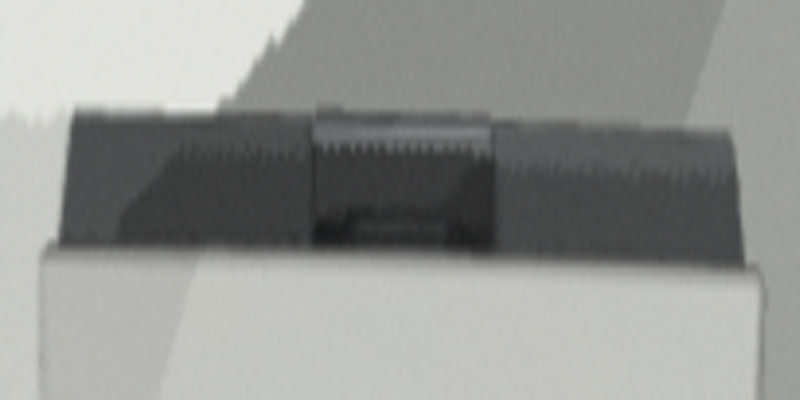

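View pics/x4.png

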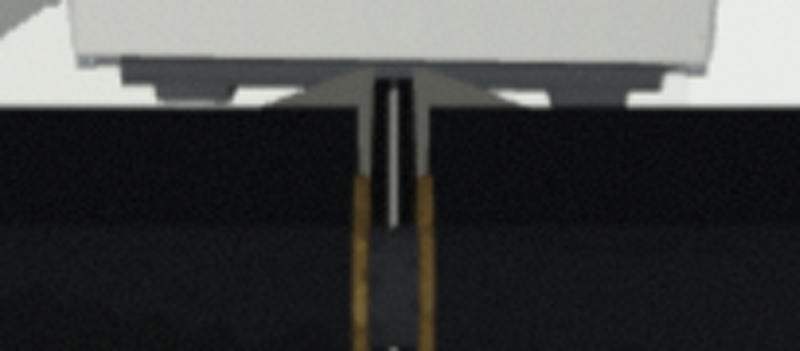

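Run:
```python
from h import *
import json
cs=bot.calibration('scene'); cw=json.load(open('wc1.json'));cd=bot.calibration('side')
p=(562.8,19,2.45)
def loc(P):
    c,s=np.cos(p[2]),np.sin(p[2]); d=P-np.array([p[0],p[1],0]); return np.array([c*d[0]+s*d[1],-s*d[0]+c*d[1],d[2]]).round(1)
X=lambda u,v:(285+u/7,235+v/7)
for s,w in ((X(360,290),(323,92)),(X(278,292),(300.3,92.5)),(X(443,292),(347,93.5)),(X(65,318),(408.5,92)),(X(657,302),(239,89.5))):
    P,r=tri([('scene',s,cs),('wrist',w,cw)]); print(P.round(1),loc(P),r)
S=lambda u,v:(275+u/4,180+v/4); D=lambda u,v:(220+u/2.4,190+v/2.4)
print('lid corners')
for s,w,d in ((S(75,318),(414,109),D(205,22)),(S(418,311),(231.5,107.5),D(60,92)),(S(75,92),(402,273),D(317,115)),(S(386,87),(238,271.5),D(163,197))):
    for o in ([('scene',s,cs),('wrist',w,cw)],[('side',d,cd),('wrist',w,cw)]):
        P,r=tri(o); print(P.round(1),loc(P),r[0],r[1])
# button centre ray from scene: in caddy coordinates
uv=X(357,240)
for z in (95,100,105,110,115,120): print(loc(onz('scene',uv,z,cs)))
```

```text
[652.1 -55.5 109.6] [-116.3    0.4  109.6] [array([-0.5, -0. ]), array([-1. , -0.1])]
[651.4 -55.3 110.5] [-115.6    0.7  110.5] [array([11.1, -0.8]), array([22., -0.])]
[653.8 -57.3 118.6] [-118.8    0.8  118.6] [array([-12.3,  -2. ]), array([-24.6,  -5.4])]
[ 597.2 -125.7  104.4] [-118.8   89.5  104.4] [array([-1.3, -0.4]), array([-2.6, -0.6])]
[711.1  11.3 102.7] [-119.1  -88.6  102.7] [array([-0.3,  0.1]), array([-0.6,  0. ])]
lid corners
[ 582.3 -110.5  146.4] [-97.6  87.3 146.4] [-0.6 -0.2] [-1.2 -0.3]
[ 580.9 -113.1  139.1] [-98.2  90.2 139.1] [ 0.1 -0. ] [-0.3 -0.2]
[693.9  24.9 143. ] [-97.2 -88.2 143. ] [-0.6  0.1] [-1.2  0. ]
[692.4  23.9 143.1] [-96.8 -86.4 143.1] [-0.3 -0.1] [0.6 0.5]
[451.4  -3.5 142.7] [ 71.4  88.4 142.7] [-0.8 -0.4] [-1.6 -0.8]
[448.3  -4.2 139.6] [ 73.4  90.8 139.6] [ 0.1 -0. ] [-0.2 -0.1]
[563.7 137.8 135.7] [ 75.  -92.1 135.7] [-0.2  0. ] [-0.3  0.1]
[564.  133.6 143.8] [ 72.2 -89.1 143.8] [-0.3  0. ] [0.5 0.3]
[-86.5  -1.9  95. ]
[-90.4  -1.5 100. ]
[-94.2  -1.1 105. ]
[-98.   -0.8 110. ]
[-101.9   -0.4  115. ]
[-1.057e+02 -1.000e-01  1.200e+02]
```

```bash
python3 -m inch '[2.5,-2,-1,5,6,0,-1, 5,-4,-3,10,12,0,-1, 8,-7,-5,15,18,0,-1, 12,-10,-7,20,24,0,-1, 16,-13,-9,25,30,0,-1]' ; python3 -m inch '[0.5,-0.5,-1,4,4.7,0,-1, 1,-1.2,-2,4,4.7,0,-1, 1,-1.2,-2,4,4.7,0,-1, 1,-1.2,-2,4,4.7,0,-1, 1,-1.2,-2,4,4.7,0,-1]'; python3 -c "
from h import *
o=st();print(o['joint_positions'].round(2))
print(Ro.from_euler('xyz',o['tcp_rot']).as_matrix().round(3))
print(onz('scene',(370,375),40),onz('scene',(490,290),40))
snap('scene','s2.png')"
```

```text
time: 2.2
tool_pos: [649.5, -75.2, 287.5]
tcp_rot: [3.125, 0.602, -0.694]
contact_force: [0.8, 0.9, -0.1]
grip_width: 0.4
time: 2.7
tool_pos: [653.4, -84.8, 270.3]
tcp_rot: [3.133, 0.698, -0.69]
contact_force: [-0.3, 0.4, 0.8]
grip_width: 0.6
t 2.7 pos [653.4 -84.8 270.3] rpy [ 3.133  0.698 -0.69 ] F [-0.3  0.4  0.8] w 0.6
[-0.35  1.17  0.04  0.4   2.57  2.18]
[[ 0.591 -0.632 -0.501]
 [-0.487 -0.775  0.402]
 [-0.643  0.006 -0.766]]
[ 833.85130393 -131.67018223   40.        ] [873.62494196 212.0653606   40.        ]
```

View pics/s2.png

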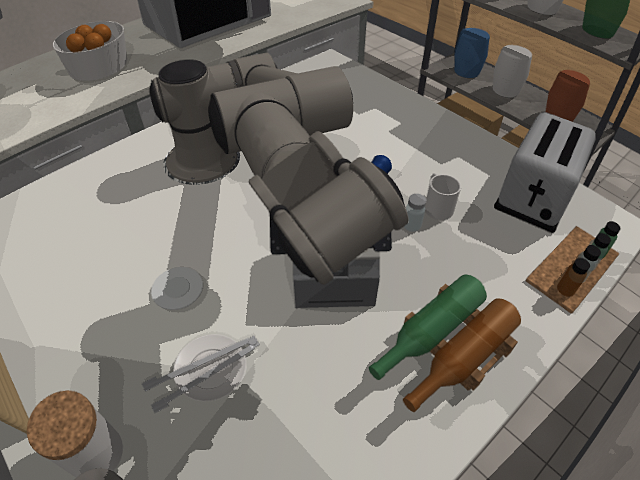

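The elbow is straight (j3 = 0.04), so the 150 mm standoff is out of reach. Lower down the wrist comes closer in, so I'll descend in front of the lid to a short standoff.

```bash
python3 -m inch '[0.5,0.5,-2.5,0,0,0,-1, 1,1,-5,0,0,0,-1, 1.1,1.5,-8,0,0,0,-1, 1.1,2,-10,0,0,0,-1, 1.1,2,-10,0,0,0,-1]'; python3 -c "
from h import *
o=st();print(o['joint_positions'].round(2))
print(Ro.from_euler('xyz',o['tcp_rot']).as_matrix().round(3))
snap('scene','s3.png')
import json
c=bot.calibration('wrist');json.dump({k:(v.tolist() if hasattr(v,'tolist') else v) for k,v in c.items()},open('wc2.json','w'))
snap('wrist','w3.png')"
```

```text
time: 3.25
tool_pos: [664.7, -63.3, 171.1]
tcp_rot: [3.134, 0.696, -0.687]
contact_force: [0.4, 0.4, 0.0]
grip_width: 0.4
t 3.25 pos [664.7 -63.3 171.1] rpy [ 3.134  0.696 -0.687] F [0.4 0.4 0. ] w 0.4
[-0.32  1.14  0.36  0.3   2.29  2.06]
[[ 0.593 -0.63  -0.5  ]
 [-0.487 -0.776  0.401]
 [-0.641  0.006 -0.767]]
```

View pics/s3.png

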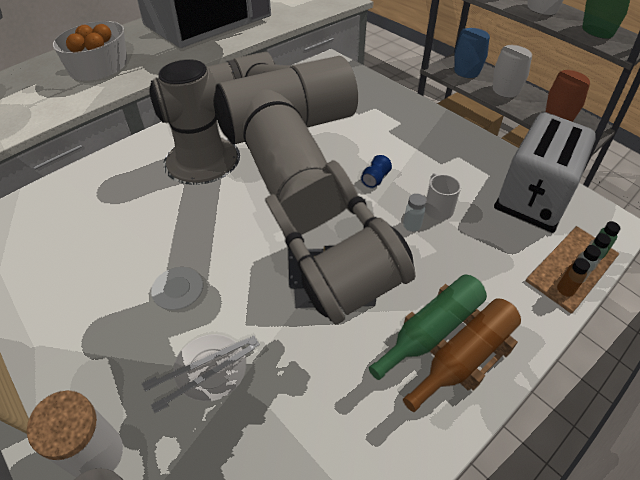

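View pics/w3.png

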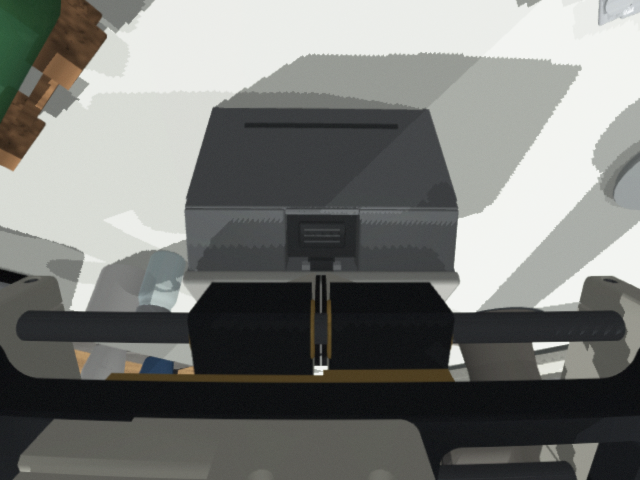

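The wrist camera now looks square at the slope: the button is at about (322,234), the pocket spans u 286–358, and the lid's front edge is at v≈272. I'll enlarge it.

Run:
```python
import cv2
b=cv2.imread('pics/raw_w3.png'); cv2.imwrite('pics/x5.png',cv2.resize(b[195:295,270:375],None,fx=6,fy=6,interpolation=cv2.INTER_CUBIC))
```

```text
(no output)
```

View pics/x5.png

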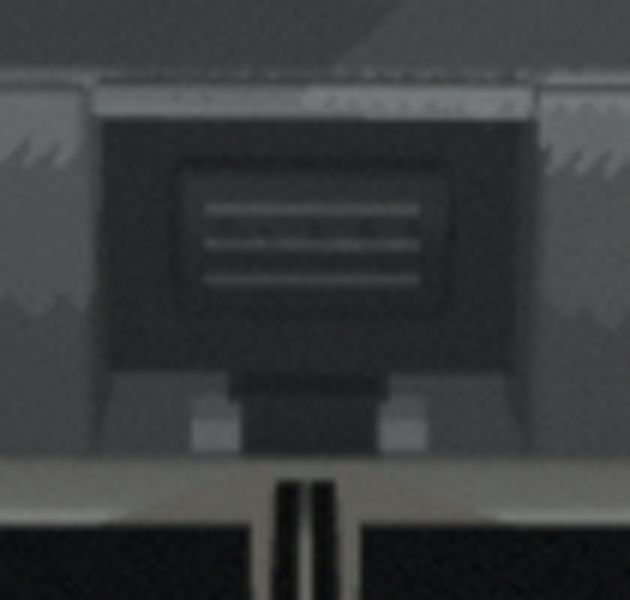

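Run:
```python
from h import *
import json
cs=bot.calibration('scene'); cw=json.load(open('wc2.json'))
p=(562.8,19,2.45)
def loc(P):
    c,s=np.cos(p[2]),np.sin(p[2]); d=P-np.array([p[0],p[1],0]); return np.array([c*d[0]+s*d[1],-s*d[0]+c*d[1],d[2]]).round(1)
X=lambda u,v:(285+u/7,235+v/7); Y=lambda u,v:(270+u/6,195+v/6)
for n,s,w in (('button',X(357,240),Y(313,242)),('sill',X(360,288),Y(313,90)),('lidbot',X(360,175),Y(315,460)),('slopeL',X(65,318),(457,207)),('slopeR',X(657,302),(188,207)),('base L',X(75,510),(429.5,108)),('baseR',X(630,495),(216,107))):
    P,r=tri([('scene',s,cs),('wrist',w,cw)]); l=loc(P);print(n,P.round(1),l,'ownx',((l[0]+l[2])*.7071).round(1),'ownz',((l[2]-l[0])*.7071).round(1),r[0],r[1])
# width depth of button
T=np.array(cw['cam_to_world']); dep=32*cw['fx']/(272/6); o,d=ray('wrist',Y(313,242),cw); print('by size',loc(o+d*dep))
print(T[:3,3])
print('lidw by size', loc(o+d*0))
```

```text
button [644.5 -49.4 120.8] [-106.5    0.6  120.8] ownx 10.1 ownz 160.7 [-0.3  0.1] [-0.9  0.2]
sill [649.1 -52.6 104.3] [-1.121e+02  1.000e-01  1.043e+02] ownx -5.5 ownz 153.0 [-0.5  0.2] [-1.7  0.5]
lidbot [640.7 -45.9 144.9] [-101.4    0.4  144.9] ownx 30.8 ownz 174.2 [-0.4  0.1] [-1.4  0.3]
slopeL [ 603.7 -127.1  111.2] [-124.7   86.5  111.2] ownx -9.5 ownz 166.8 [ 0.  -0.1] [ 0.1 -0.2]
slopeR [710.8  10.  106. ] [-119.7  -87.5  106. ] ownx -9.7 ownz 159.6 [-0.7 -0.6] [-2.5 -1.9]
base L [ 604.7 -129.2   11.4] [-126.8   87.4   11.4] ownx -81.6 ownz 97.7 [-0.   0.1] [-0.   0.2]
baseR [702.4  25.9 -24.6] [-103.1  -94.4  -24.6] ownx -90.3 ownz 55.5 [-0.1 -0.3] [-0.2 -0.8]
by size [-92.1   1.4 110.7]
[ 787.12419859 -163.71860839  246.98726522]
lidw by size [-289.3   -2.3  247. ]
```

```bash
python3 -m inch '[-0.1,0,-0.6,1.5,1.9,0,-1, -0.3,0.1,-1.6,3.2,3.9,0,-1, -0.5,0.2,-2.6,3.2,3.9,0,-1, -0.6,0.2,-3.2,3.2,3.9,0,-1, -0.6,0.2,-3.2,3.2,3.9,0,-1]'
cat >> h.py <<'E'
p=(562.8,19,2.45)
def loc(P):
    c,s=np.cos(p[2]),np.sin(p[2]); d=np.array(P)-np.array([p[0],p[1],0]); return np.array([c*d[0]+s*d[1],-s*d[0]+c*d[1],d[2]]).round(1)
def own():
    o=st(); l=loc(o['tool_pos']); print('caddy',l,'ownx',((l[0]+l[2])*.7071).round(1),'ownz',((l[2]-l[0])*.7071).round(1),'toolz',Ro.from_euler('xyz',o['tcp_rot']).as_matrix()[:,2].round(3))
E
python3 -c "
from h import *
own()
snap('wrist','w4.png',(200,150,440,350),3)"
```

```text
time: 3.85
tool_pos: [659.6, -62.7, 143.1]
tcp_rot: [3.137, 0.778, -0.686]
contact_force: [-0.3, 0.8, -0.1]
grip_width: 0.3
t 3.85 pos [659.6 -62.7 143.1] rpy [ 3.137  0.778 -0.686] F [-0.3  0.8 -0.1] w 0.3
caddy [-126.6    1.2  143.1] ownx 11.7 ownz 190.7 toolz [-0.546  0.441 -0.712]
```

View pics/w4.png

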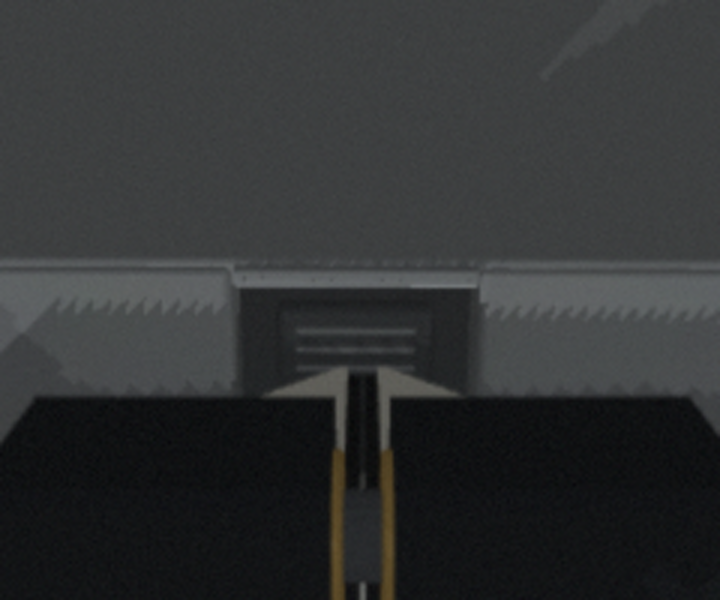

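```bash
python3 -m inch '[-0.3,0.3,-0.5,0,0,0,-1, -0.7,0.6,-1.1,0,0,0,-1, -1.1,0.9,-1.6,0,0,0,-1, -1.3,1.1,-1.8,0,0,0,-1, -1.3,1.1,-1.8,0,0,0,-1]'; python3 -c "
from h import *
own()"
```

```text
time: 4.4
tool_pos: [646.9, -51.4, 126.8]
tcp_rot: [3.138, 0.776, -0.684]
contact_force: [-1.0, 0.1, -0.3]
grip_width: 0.6
t 4.4 pos [646.9 -51.4 126.8] rpy [ 3.138  0.776 -0.684] F [-1.   0.1 -0.3] w 0.6
caddy [-109.7    0.6  126.8] ownx 12.1 ownz 167.2 toolz [-0.545  0.44  -0.714]
```

```bash
python3 -m inch '[-0.1,0.1,-0.2,0,0,0,-1, -0.2,0.2,-0.4,0,0,0,-1, -0.3,0.3,-0.5,0,0,0,-1, -0.4,0.3,-0.65,0,0,0,-1, -0.4,0.3,-0.65,0,0,0,-1]'; python3 -c "
from h import *
own()"
```

```text
time: 4.9
tool_pos: [642.7, -48.4, 120.0]
tcp_rot: [3.138, 0.777, -0.685]
contact_force: [0.5, -0.2, 0.5]
grip_width: 0.6
t 4.9 pos [642.7 -48.4 120. ] rpy [ 3.138  0.777 -0.685] F [ 0.5 -0.2  0.5] w 0.6
caddy [-104.6    1.   120. ] ownx 10.9 ownz 158.8 toolz [-0.545  0.441 -0.713]
```

```bash
python3 -m inch '[-0.1,0.1,-0.1,0,0,0,-1, -0.15,0.15,-0.2,0,0,0,-1, -0.2,0.2,-0.3,0,0,0,-1, -0.25,0.2,-0.35,0,0,0,-1, -0.25,0.2,-0.35,0,0,0,-1]'; python3 -c "
from h import *
own()"
```

```text
time: 5.4
tool_pos: [640.3, -46.3, 116.6]
tcp_rot: [3.139, 0.776, -0.684]
contact_force: [1.2, -1.2, 0.8]
grip_width: 0.4
t 5.4 pos [640.3 -46.3 116.6] rpy [ 3.139  0.776 -0.684] F [ 1.2 -1.2  0.8] w 0.4
caddy [-101.4    0.9  116.6] ownx 10.7 ownz 154.1 toolz [-0.545  0.441 -0.713]
```

```bash
python3 -m inch '[-0.05,0.05,-0.07,0,0,0,-1, -0.1,0.1,-0.14,0,0,0,-1, -0.15,0.13,-0.2,0,0,0,-1, -0.15,0.13,-0.2,0,0,0,-1, -0.15,0.13,-0.2,0,0,0,-1]'; python3 -c "
from h import *
own()"
```

```text
time: 5.9
tool_pos: [638.8, -45.1, 114.7]
tcp_rot: [3.139, 0.776, -0.684]
contact_force: [0.8, -1.0, 1.7]
grip_width: 0.4
t 5.9 pos [638.8 -45.1 114.7] rpy [ 3.139  0.776 -0.684] F [ 0.8 -1.   1.7] w 0.4
caddy [-99.4   0.9 114.7] ownx 10.8 ownz 151.4 toolz [-0.545  0.441 -0.713]
```

```bash
python3 -m inch '[-0.05,0.04,-0.07,0,0,0,-1, -0.1,0.08,-0.14,0,0,0,-1, -0.12,0.1,-0.16,0,0,0,-1, -0.12,0.1,-0.16,0,0,0,-1, -0.12,0.1,-0.16,0,0,0,-1]'; python3 -c "
from h import *
own()
snap('side','d5.png',(200,150,400,320),4)"
```

```text
time: 6.4
tool_pos: [637.6, -44.1, 113.2]
tcp_rot: [3.139, 0.776, -0.684]
contact_force: [1.3, -0.6, 1.8]
grip_width: 0.8
t 6.4 pos [637.6 -44.1 113.2] rpy [ 3.139  0.776 -0.684] F [ 1.3 -0.6  1.8] w 0.8
caddy [-97.9   0.9 113.2] ownx 10.8 ownz 149.3 toolz [-0.545  0.441 -0.714]
```

View pics/d5.png

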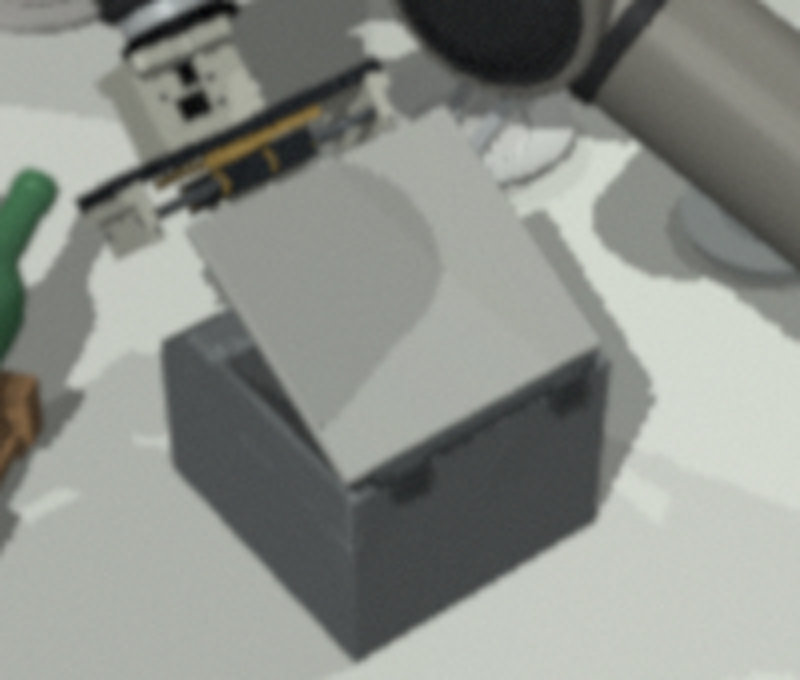

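The lid popped open at roughly 0.5 rad, its front corners in the side view at about (246.8,208) and (311,178). I'll retreat along the approach axis, then measure the rest angle.

```bash
python3 -m inch '[0.5,-0.4,0.7,0,0,0,-1, 1.1,-0.9,1.5,0,0,0,-1, 1.9,-1.6,2.5,0,0,0,-1, 2.6,-2.2,3.4,0,0,0,-1, 2.8,-2.4,5,0,0,0,-1]';  python3 -m inch '[0,0,1.5,0,0,0,-1, 0,0,4,0,0,0,-1, 0,0,7,0,0,0,-1, 0,0,9,0,0,0,-1, 0,0,11,0,0,0,-1]'; python3 -c "
from h import *
own()
snap('side','d6.png',(200,100,400,320),3)
snap('scene','s6.png',(200,100,450,320),3)"
```

```text
time: 6.95
tool_pos: [665.5, -68.5, 161.7]
tcp_rot: [3.137, 0.779, -0.686]
contact_force: [0.3, -0.4, -0.2]
grip_width: 0.3
time: 7.45
tool_pos: [649.6, -64.3, 267.4]
tcp_rot: [-3.141, 0.773, -0.686]
contact_force: [0.2, 0.3, 0.6]
grip_width: 0.5
t 7.45 pos [649.6 -64.3 267.4] rpy [-3.141  0.773 -0.686] F [0.2 0.3 0.6] w 0.5
caddy [-120.     8.8  267.4] ownx 104.2 ownz 273.9 toolz [-0.54   0.443 -0.716]
```

View pics/d6.png

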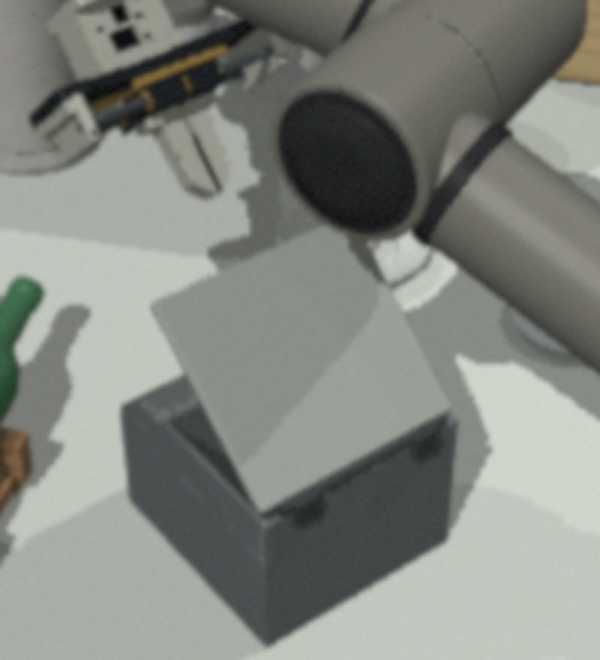

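View pics/s6.png

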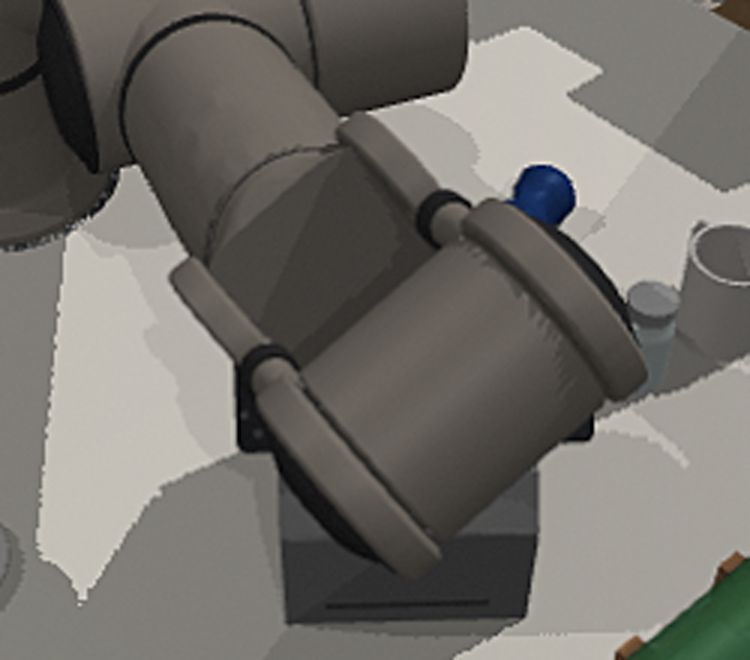

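```bash
cat >> h.py <<'E'
def lidpt(th,dist=169,y=0,n=0):
    "point dist from hinge, n above upper face mid; caddy frame"
    return np.array([72-dist*np.cos(th)+n*np.sin(th), y, 144+dist*np.sin(th)+n*np.cos(th)])
E
python3 - <<'E'
from h import *
for th in (0.5,.55,.6,.65,.7,.75,.8,.85): print(th,proj('side',cad2w(lidpt(th,169,-89,5),p))[0].round(1), lidpt(th).round(0))
print(proj('side',cad2w(lidpt(.6,0,-89,5),p)))
o=st();print(o['joint_positions'].round(2))
E
```

```text
0.5 [246.7 205.2] [-76.   0. 225.]
0.55 [247.6 203.7] [-72.   0. 232.]
0.6 [248.6 202.4] [-67.   0. 239.]
0.65 [249.7 201.2] [-63.   0. 246.]
0.7 [251.  200.2] [-57.   0. 253.]
0.75 [252.4 199.4] [-52.   0. 259.]
0.8 [253.8 198.7] [-46.   0. 265.]
0.85 [255.4 198.2] [-40.   0. 271.]
[[288.33500709 271.41996593]]
t 7.55 pos [649.5 -64.4 269.6] rpy [-3.138  0.769 -0.684] F [-0.7  0.2  0.9] w 0.3
[-0.34  1.19  0.04  0.49  2.6   2.25]
```

```bash
cat >> h.py <<'E'
def Rt(tilt_deg, xdir):
    "tool z = caddy(sin t,0,-cos t); xdir 'front' or '-y'"
    t=np.radians(tilt_deg); z=np.array([np.sin(t),0,-np.cos(t)])
    x=np.array([0,-1.,0]) if xdir=='-y' else np.array([-np.cos(t),0,-np.sin(t)])
    M=np.c_[x,np.cross(z,x),z]; return Ro.from_euler('z',p[2]).as_matrix()@M
def need(cpos,R):
    "delta in cm & rotvec deg from current"
    o=bot.get_obs(); w=cad2w(cpos,p)[0]; d=(w-o['tool_pos'])/10
    rv=Ro.from_matrix(R@Ro.from_euler('xyz',o['tcp_rot']).as_matrix().T).as_rotvec()*180/np.pi
    print('need',d.round(2),rv.round(1),'|rot|',np.linalg.norm(rv).round(1)); return d,rv
E
python3 - <<'E'
from h import *
need((-120,40,280),Rt(35,'-y'))
need((-77,40,277),Rt(35,'-y'))
E
```

```text
need [-1.98 -2.39  1.04] [ 39.6 -41.9  69.2] |rot| 90.0
need [-5.29  0.35  0.74] [ 39.6 -41.9  69.2] |rot| 90.0
```

```bash
python3 -m inch '[-0.4,-0.5,0.4,3.7,-3.9,6.4,-1, -0.8,-1,0.8,7.3,-7.7,12.7,0.2, -1.2,-1.4,1,11,-11.6,19.1,0.2, -1.6,-1.9,1,14.6,-15.4,25.5,0.2, -2,-2.4,1,18.3,-19.3,31.8,0.2]';  python3 - <<'E'
from h import *
own();need((-110,40,280),Rt(35,'-y'))
E
```

```text
time: 8.05
tool_pos: [629.4, -88.5, 278.7]
tcp_rot: [-2.649, 0.518, 0.185]
contact_force: [0.2, -0.3, 0.3]
grip_width: 27.7
t 8.05 pos [629.4 -88.5 278.7] rpy [-2.649  0.518  0.185] F [ 0.2 -0.3  0.3] w 27.7
caddy [-119.8   40.3  278.7] ownx 112.4 ownz 281.8 toolz [-0.516  0.384 -0.766]
need [-0.74  0.65  0.13] [ 21.1 -22.6  37. ] |rot| 48.3
```

```bash
python3 -m inch '[-0.1,0.1,0,3.5,-3.8,6.2,0.2, -0.2,0.2,0.1,7,-7.5,12.4,0.2, -0.4,0.3,0.1,10.5,-11.3,18.5,0.2, -0.5,0.5,0.1,14,-15,24.7,0.2, -0.7,0.6,0.1,17.5,-18.8,30.9,0.2]';  python3 - <<'E'
from h import *
own();need((-77,40,277),Rt(35,'-y'))
print(st()['joint_positions'].round(2))
E
```

```text
time: 8.55
tool_pos: [622.4, -82.3, 278.6]
tcp_rot: [-2.525, 0.088, 0.777]
contact_force: [-0.5, 0.7, 0.0]
grip_width: 55.3
t 8.55 pos [622.4 -82.3 278.6] rpy [-2.525  0.088  0.777] F [-0.5  0.7  0. ] w 55.3
caddy [-110.5   40.   278.6] ownx 118.9 ownz 275.1 toolz [-0.456  0.362 -0.813]
need [-2.58  2.13 -0.16] [ 3.5 -3.6  5.9] |rot| 7.8
t 8.55 pos [622.4 -82.3 278.6] rpy [-2.525  0.088  0.777] F [-0.5  0.7  0. ] w 55.3
[-0.35  0.93  0.48  0.25  2.31  0.59]
```

```bash
python3 -m inch '[-0.5,0.4,0,3.5,-3.6,5.9,0.2, -1,0.8,0,3.5,-3.6,5.9,0.2, -1.6,1.3,0,3.5,-3.6,5.9,0.2, -2.2,1.8,-0.1,3.5,-3.6,5.9,0.2, -2.5,2.1,-0.1,3.5,-3.6,5.9,0.2]';  python3 - <<'E'
from h import *
own()
snap('side','d7.png',(200,80,400,300),3)
snap('wrist','w7.png')
E
```

```text
time: 9.05
tool_pos: [596.9, -60.9, 276.9]
tcp_rot: [-2.529, 0.001, 0.88]
contact_force: [-0.6, 0.9, -0.8]
grip_width: 55.2
t 9.05 pos [596.9 -60.9 276.9] rpy [-2.529e+00  1.000e-03  8.800e-01] F [-0.6  0.9 -0.8] w 55.2
caddy [-77.2  39.8 276.9] ownx 141.2 ownz 250.4 toolz [-0.443  0.366 -0.818]
```

View pics/d7.png

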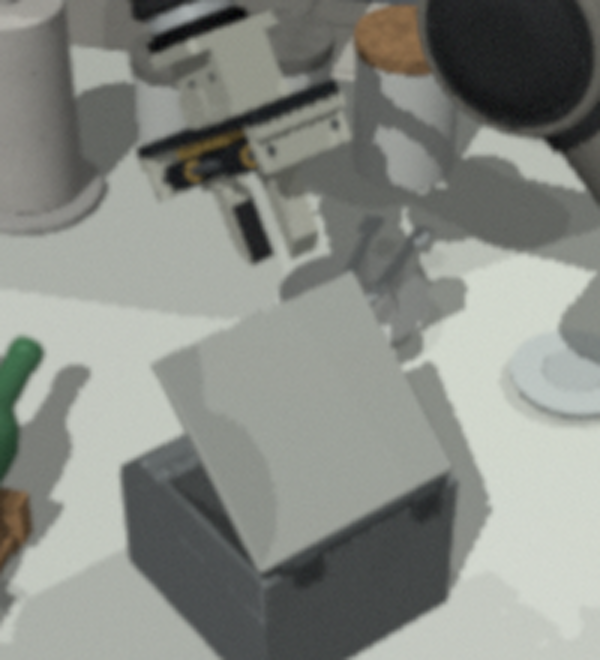

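View pics/w7.png

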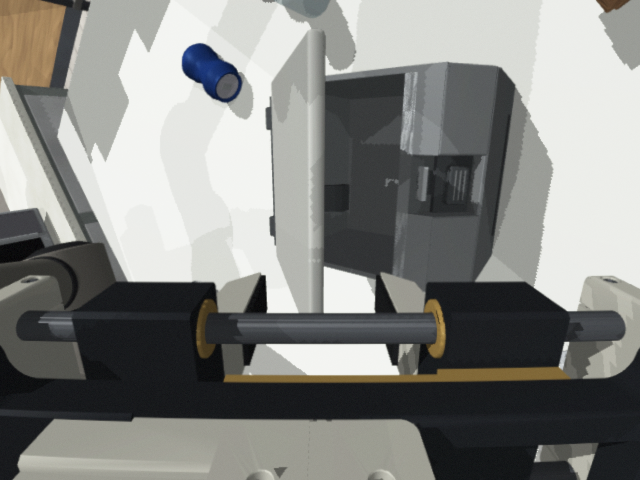

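The lid edge sits centred between the open jaws (u≈317 against jaws at 265 and 375). I'll advance along the fingers to straddle the edge.

```bash
python3 -m inch '[-0.4,0.3,-0.7,0,0,0,0.2, -0.9,0.7,-1.6,0,0,0,0.2, -1.5,1.2,-2.8,0,0,0,0.2, -2.1,1.7,-3.8,0,0,0,0.2, -2.2,1.8,-4.1,0,0,0,0.2]';  python3 - <<'E'
from h import *
own()
snap('side','d8.png',(200,80,400,300),3)
snap('wrist','w8.png')
E
```

```text
time: 9.65
tool_pos: [574.6, -42.6, 235.3]
tcp_rot: [-2.528, 0.002, 0.88]
contact_force: [-0.6, -0.6, -0.5]
grip_width: 55.1
t 9.65 pos [574.6 -42.6 235.3] rpy [-2.528e+00  2.000e-03  8.800e-01] F [-0.6 -0.6 -0.5] w 55.1
caddy [-48.4  39.9 235.3] ownx 132.2 ownz 200.6 toolz [-0.445  0.366 -0.817]
```

View pics/d8.png

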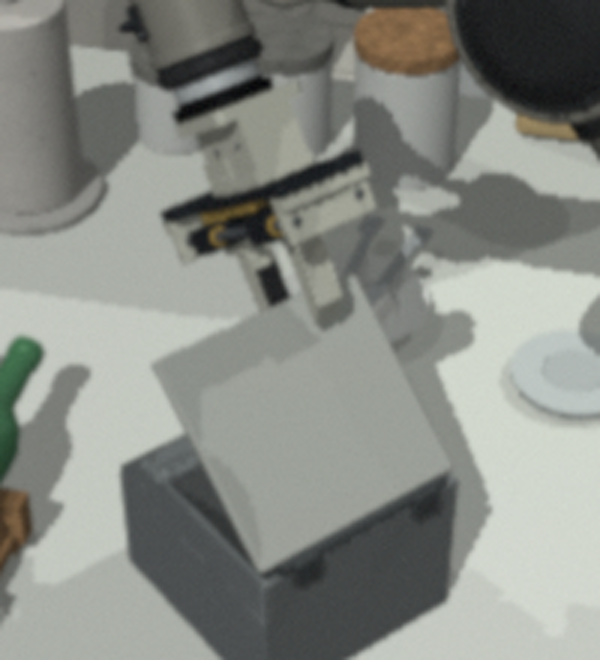

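View pics/w8.png

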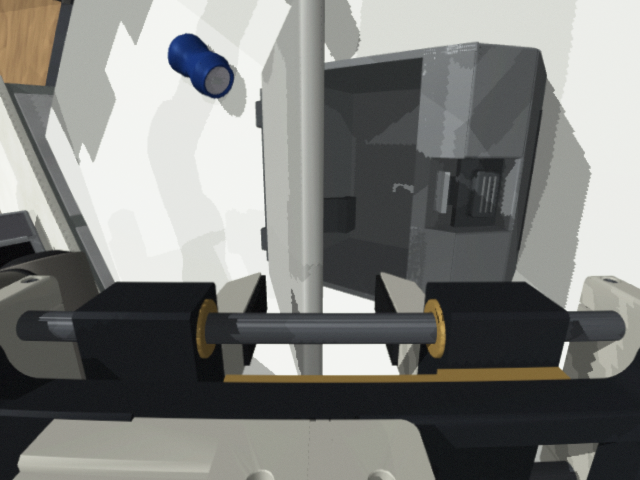

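```bash
cat > arc.py <<'E'
from h import *
import sys
ths=[float(a) for a in sys.argv[1].split(',')]; D=float(sys.argv[2]) if len(sys.argv)>2 else 151
o=bot.get_obs(); R0=Ro.from_euler('xyz',o['tcp_rot'])
own()
for th in ths:
    tilt=min(35,90-np.degrees(th)); w=cad2w(lidpt(th,D,40),p)[0]; d=(w-o['tool_pos'])/10
    rv=(Ro.from_matrix(Rt(tilt,'-y'))*R0.inv()).as_rotvec(degrees=True)
    print(th,d.round(2).tolist(),rv.round(1).tolist())
E
python3 arc.py .67,.7,.76,.82,.9
```

```text
t 9.75 pos [575.2 -43.  236.1] rpy [-2.529e+00  1.000e-03  8.800e-01] F [-0.5  0.4  0.2] w 55.4
caddy [-49.1  39.8 236.1] ownx 132.2 ownz 201.7 toolz [-0.444  0.366 -0.818]
0.67 [-0.22, 0.16, 0.17] [-0.0, -0.1, -0.0]
0.7 [-0.44, 0.34, 0.52] [-0.0, -0.1, -0.0]
0.76 [-0.91, 0.73, 1.19] [-0.0, -0.1, -0.0]
0.82 [-1.4, 1.14, 1.83] [-0.0, -0.1, -0.0]
0.9 [-2.11, 1.72, 2.62] [-0.0, -0.1, -0.0]
```

```bash
python3 -m inch '[-0.2,0.2,0.2,0,0,0,0, -0.4,0.3,0.5,0,0,0,-0.2, -0.9,0.7,1.2,0,0,0,-0.35, -1.4,1.1,1.8,0,0,0,-0.35, -2.1,1.7,2.6,0,0,0,-0.35]'; python3 arc.py .96,1.02,1.08,1.14,1.2
```

```text
time: 10.25
tool_pos: [553.8, -25.7, 262.8]
tcp_rot: [-2.529, 0.001, 0.88]
contact_force: [-0.6, 0.9, -0.1]
grip_width: 30.3
t 10.25 pos [553.8 -25.7 262.8] rpy [-2.529e+00  1.000e-03  8.800e-01] F [-0.6  0.9 -0.1] w 30.3
caddy [-21.6  40.2 262.8] ownx 170.6 ownz 201.1 toolz [-0.443  0.366 -0.818]
0.96 [-0.52, 0.46, 0.49] [-0.0, -0.1, -0.0]
1.02 [-1.11, 0.94, 0.98] [-2.2, -2.7, -0.0]
1.08 [-1.71, 1.44, 1.44] [-4.4, -5.4, -0.0]
1.14 [-2.34, 1.96, 1.84] [-6.6, -8.0, -0.0]
1.2 [-2.98, 2.49, 2.19] [-8.8, -10.7, -0.0]
```

```bash
python3 -m inch '[-0.5,0.5,0.5,0,0,0,-0.35, -1.1,0.9,1,-2.2,-2.7,0,-0.35, -1.7,1.4,1.4,-4.4,-5.4,0,-0.35, -2.3,2,1.8,-6.6,-8,0,-0.35, -3,2.5,2.2,-8.8,-10.7,0,-0.35]'; python3 arc.py 1.2,1.26,1.32,1.38,1.42
python3 - <<'E'
from h import *
snap('side','d9.png',(200,80,400,300),3)
snap('wrist','w9.png')
E
```

```text
time: 10.75
tool_pos: [523.2, -0.1, 285.6]
tcp_rot: [-2.774, -0.001, 0.88]
contact_force: [0.2, 0.8, 0.5]
grip_width: 29.8
t 10.75 pos [ 5.232e+02 -1.000e-01  2.856e+02] rpy [-2.774e+00 -1.000e-03  8.800e-01] F [0.2 0.8 0.5] w 29.8
caddy [ 18.3  40.  285.6] ownx 214.9 ownz 189.0 toolz [-0.276  0.229 -0.933]
1.2 [0.08, -0.07, -0.09] [0.1, 0.2, -0.0]
1.26 [-0.58, 0.48, 0.22] [-2.1, -2.5, -0.0]
1.32 [-1.25, 1.03, 0.47] [-4.3, -5.1, -0.0]
1.38 [-1.93, 1.6, 0.67] [-6.5, -7.8, -0.0]
1.42 [-2.39, 1.98, 0.77] [-7.9, -9.5, -0.0]
```

View pics/d9.png

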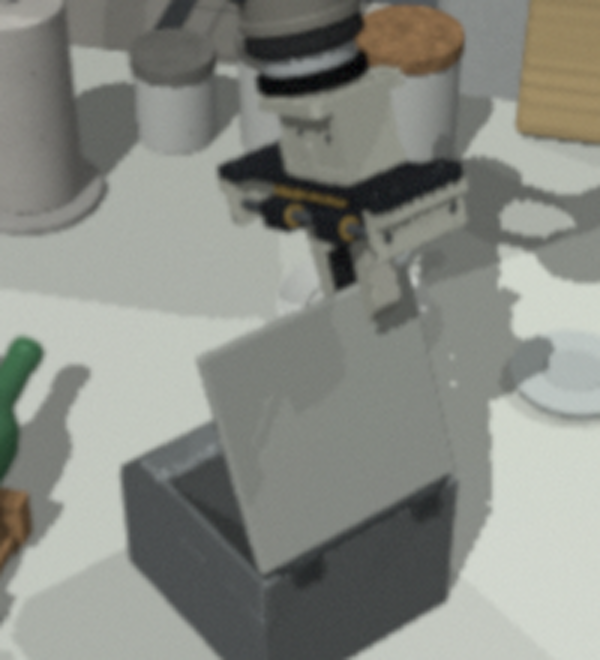

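View pics/w9.png

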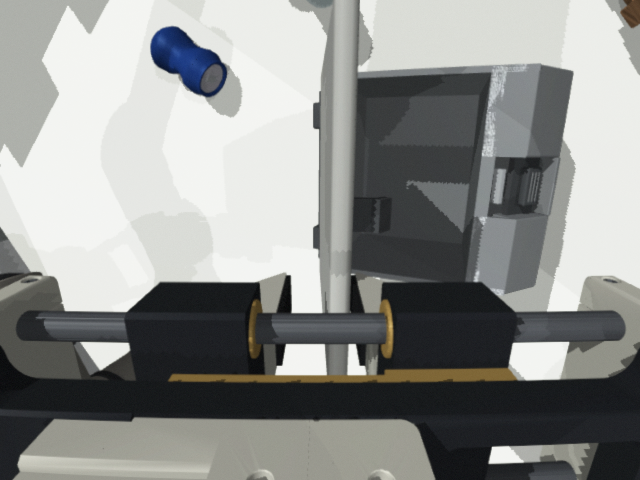

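The lid rides in the loose straddle against the front finger. I'll keep following the arc, with the gap narrowed.

```bash
python3 -m inch '[0,0,0,0,0,0,-0.5, -0.6,0.5,0.2,-2.1,-2.5,0,-0.5, -1.2,1,0.5,-4.3,-5.1,0,-0.5, -1.9,1.6,0.7,-6.5,-7.8,0,-0.5, -2.4,2,0.8,-7.9,-9.5,0,-0.5]'; python3 arc.py 1.42,1.47,1.52,1.57,1.62
```

```text
time: 11.35
tool_pos: [498.5, 21.0, 295.4]
tcp_rot: [-2.991, -0.001, 0.882]
contact_force: [0.1, -0.6, -0.0]
grip_width: 22.8
t 11.35 pos [498.5  21.  295.4] rpy [-2.991e+00 -1.000e-03  8.820e-01] F [ 0.1 -0.6 -0. ] w 22.8
caddy [ 50.8  39.4 295.4] ownx 244.8 ownz 173.0 toolz [-0.115  0.096 -0.989]
1.42 [0.08, -0.14, -0.22] [-0.0, 0.1, -0.1]
1.47 [-0.5, 0.34, -0.12] [-1.8, -2.1, -0.1]
1.52 [-1.08, 0.82, -0.06] [-3.7, -4.4, -0.1]
1.57 [-1.66, 1.3, -0.04] [-5.5, -6.6, -0.1]
1.62 [-2.24, 1.78, -0.06] [-7.3, -8.8, -0.1]
```

```bash
python3 -m inch '[-0.3,0.2,-0.1,-1,-1,0,-0.5, -0.6,0.5,-0.1,-2,-2.4,0,-0.5, -1.1,0.8,-0.1,-3.7,-4.4,0,-0.5, -1.7,1.3,0,-5.5,-6.6,0,-0.5, -2.2,1.8,0,-7.3,-8.8,0,-0.5]'; python3 arc.py 1.62,1.66,1.7,1.74,1.78
```

```text
time: 11.85
tool_pos: [476.6, 38.7, 294.8]
tcp_rot: [3.092, 0.001, 0.881]
contact_force: [-0.0, 0.7, -0.3]
grip_width: 23.2
t 11.85 pos [476.6  38.7 294.8] rpy [3.092e+00 1.000e-03 8.810e-01] F [-0.   0.7 -0.3] w 23.2
caddy [ 78.9  39.8 294.8] ownx 264.2 ownz 152.7 toolz [ 0.038 -0.032 -0.999]
1.62 [-0.05, 0.02, -0.0] [0.1, 0.0, -0.1]
1.66 [-0.51, 0.4, -0.04] [-1.4, -1.8, -0.1]
1.7 [-0.98, 0.78, -0.11] [-2.9, -3.5, -0.1]
1.74 [-1.44, 1.16, -0.2] [-4.3, -5.3, -0.1]
1.78 [-1.89, 1.54, -0.31] [-5.8, -7.1, -0.1]
```

```bash
python3 -m inch '[-0.2,0.2,0,-0.6,-0.8,0,-0.5, -0.5,0.4,0,-1.4,-1.8,0,-0.5, -0.8,0.6,-0.1,-2.2,-2.7,0,-0.5, -1.1,0.9,-0.1,-3.3,-4,0,-0.5, -1.4,1.2,-0.2,-4.3,-5.3,0,-0.5]'; python3 arc.py 1.74,1.78,1.82,1.86,1.9
python3 - <<'E'
from h import *
snap('side','d10.png',(200,80,400,300),3)
E
```

```text
time: 12.35
tool_pos: [462.6, 50.7, 292.7]
tcp_rot: [2.971, -0.0, 0.88]
contact_force: [-0.3, 0.4, 0.4]
grip_width: 22.7
t 12.35 pos [462.6  50.7 292.7] rpy [ 2.971 -0.     0.88 ] F [-0.3  0.4  0.4] w 22.7
caddy [ 97.4  39.5 292.7] ownx 275.8 ownz 138.1 toolz [ 0.131 -0.108 -0.985]
1.74 [-0.03, -0.04, 0.01] [0.0, 0.1, -0.0]
1.78 [-0.49, 0.34, -0.1] [-1.4, -1.7, -0.0]
1.82 [-0.94, 0.72, -0.24] [-2.9, -3.4, -0.0]
1.86 [-1.39, 1.09, -0.4] [-4.3, -5.2, -0.0]
1.9 [-1.83, 1.45, -0.58] [-5.8, -7.0, -0.0]
```

View pics/d10.png

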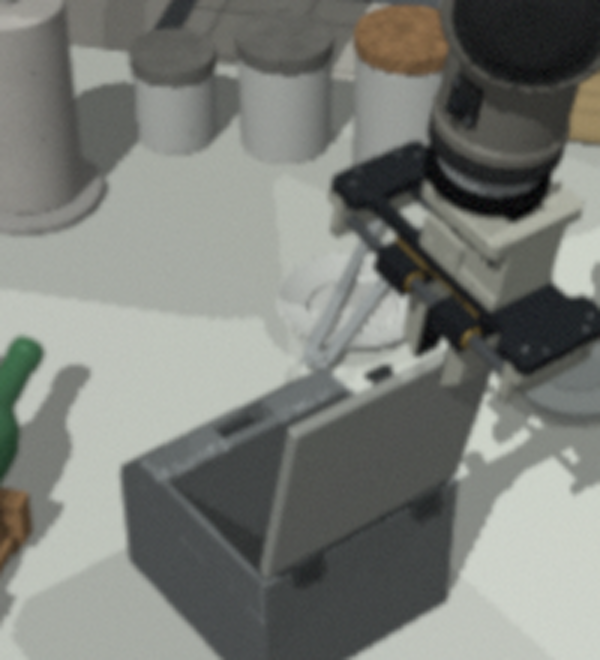

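```bash
python3 -m inch '[-0.2,0.2,0,-0.7,-0.8,0,-0.5, -0.5,0.4,-0.1,-1.4,-1.7,0,-0.5, -0.8,0.6,-0.2,-2.3,-2.7,0,-0.5, -1.1,0.9,-0.3,-3.4,-4.1,0,-0.5, -1.4,1.1,-0.4,-4.3,-5.2,0,-0.5]'; python3 -c "
from h import *
own();snap('wrist','w10.png');snap('side','d11.png',(200,80,400,300),3)"
```

```text
time: 12.9
tool_pos: [447.2, 62.7, 288.4]
tcp_rot: [2.851, -0.0, 0.881]
contact_force: [1.1, -0.1, 0.1]
grip_width: 23.2
t 12.9 pos [447.2  62.7 288.4] rpy [ 2.851 -0.     0.881] F [ 1.1 -0.1  0.1] w 23.2
caddy [116.9  40.1 288.4] ownx 286.6 ownz 121.3 toolz [ 0.221 -0.182 -0.958]
```

View pics/w10.png

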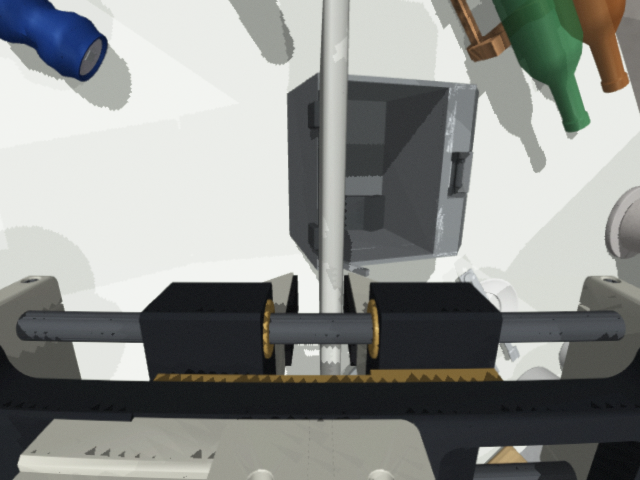

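View pics/d11.png

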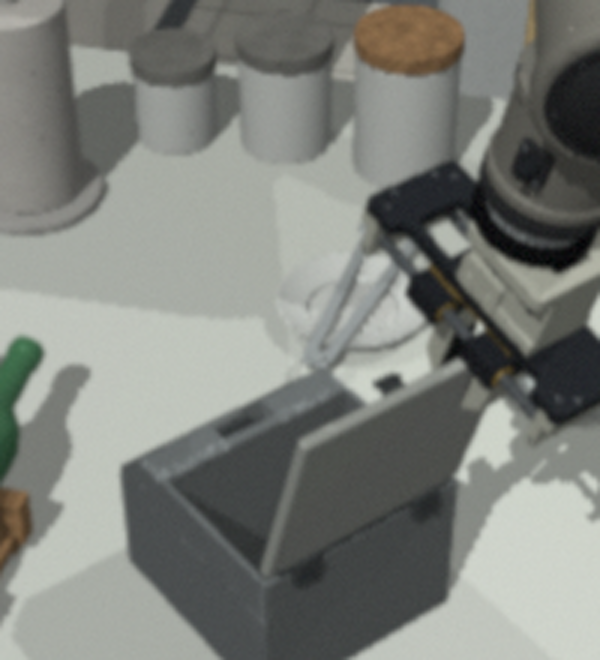

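The lid rests on its stop, with clearance to both fingers. I'll open and back out along the plate.

```bash
python3 -m inch '[0,0,0,0,0,0,0.1, 0,0,0.1,0,0,0,0.2, -0.4,0.3,1.5,0,0,0,0.2, -0.9,0.7,3.8,0,0,0,0.3, -1.3,1.1,5.8,0,0,0,0.5]'; python3 -c "
from h import *
o=own();snap('side','d12.png',(200,80,400,300),3)
o=bot.get_obs();print(o['joint_positions'].round(2))"
```

```text
time: 13.5
tool_pos: [433.7, 73.9, 347.2]
tcp_rot: [2.852, 0.0, 0.881]
contact_force: [0.2, -0.8, 0.4]
grip_width: 58.4
t 13.5 pos [433.7  73.9 347.2] rpy [2.852 0.    0.881] F [ 0.2 -0.8  0.4] w 58.4
caddy [134.4  40.1 347.2] ownx 340.5 ownz 150.5 toolz [ 0.22  -0.182 -0.958]
[ 0.15  0.01  1.64 -0.22  1.3   0.88]
```

View pics/d12.png

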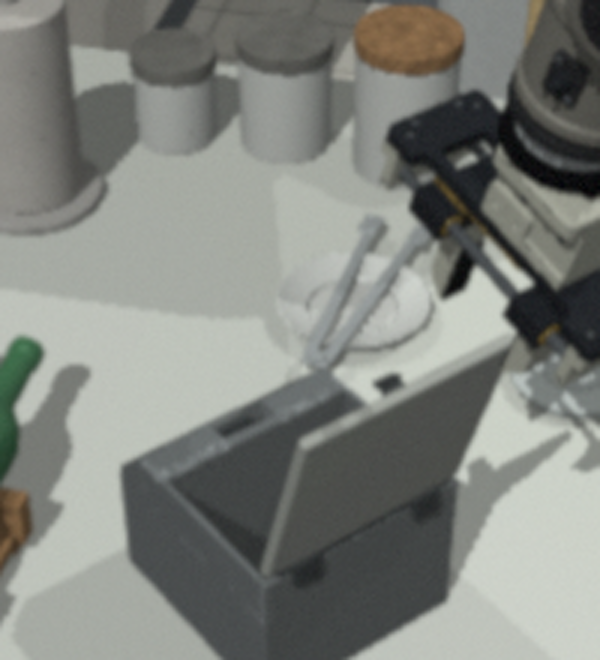

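```bash
python3 -m inch '[0,4,0,-4,-4,8,1, 0,8,0,-8,-8,16,1, 0,12,-3,-9,-11,24,1, 0,16,-7,-9,-11,30,1, 0,18,-11,-9,-11,30,1]'; python3 -c "
from h import *
st()
M=Ro.from_euler('xyz',[np.pi,0,1.85]).as_matrix()
o=bot.get_obs();print(Ro.from_matrix(M@Ro.from_euler('xyz',o['tcp_rot']).as_matrix().T).as_rotvec(degrees=True).round(1))"
```

```text
time: 14.05
tool_pos: [434.2, 256.0, 241.4]
tcp_rot: [2.609, 0.056, 1.408]
contact_force: [1.3, 0.6, 0.4]
grip_width: 91.7
t 14.05 pos [434.2 256.  241.4] rpy [2.609 0.056 1.408] F [1.3 0.6 0.4] w 91.7
[ 1.4 30.9 23.9]
```

```bash
python3 -m inch '[0,0,0,0.3,6.2,4.8,1, 0,0,0,0.6,12.4,9.6,1, 0,0,0,0.9,18.6,14.4,1, 0,0,0,1.2,25,19.2,1, 0,0,0,1.4,30.9,23.9,1]'; python3 -c "
from h import *
st();c=bot.calibration('wrist');import json;json.dump({k:(v.tolist() if hasattr(v,'tolist') else v) for k,v in c.items()},open('wc3.json','w'));snap('wrist','w13.png')"
```

```text
time: 14.55
tool_pos: [434.7, 255.8, 241.8]
tcp_rot: [-3.141, -0.003, 1.851]
contact_force: [0.3, 0.9, -0.4]
grip_width: 91.7
t 14.55 pos [434.7 255.8 241.8] rpy [-3.141e+00 -3.000e-03  1.851e+00] F [ 0.3  0.9 -0.4] w 91.7
```

View pics/w13.png

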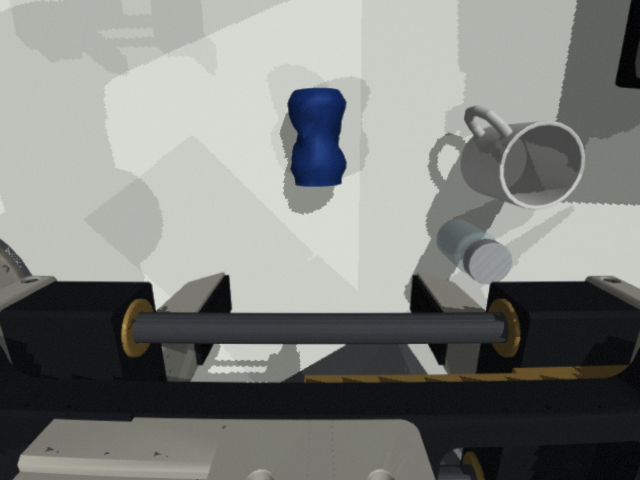

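Run:
```python
from h import *
import json
cw=json.load(open('wc3.json'))
a=onz('wrist',(318,183),25,cw);b=onz('wrist',(317.5,90),25,cw);m=onz('wrist',(318.5,132),35,cw); w1=onz('wrist',(300.5,133),25,cw);w2=onz('wrist',(337.5,133),25,cw)
print(a,b,m,'len',np.linalg.norm(a-b),'yaw',np.arctan2(*(b-a)[1::-1]),'dent',w1,w2,np.linalg.norm(w1-w2))
```

```text
[423.22446352 282.6920361   25.        ] [396.44989955 374.41755296  25.        ] [409.05127544 334.39400531  35.        ] len 95.55337628427735 yaw 1.8548043132355019 dent [390.86577946 328.37899576  25.        ] [428.54766336 339.22467567  25.        ] 39.21164555206275
```

```bash
python3 -m inch '[-0.8,2.5,-2,0,0,0,1, -1.7,5,-5,0,0,0,1, -2.5,7.5,-9,0,0,0,1, -2.5,7.5,-13,0,0,0,1, -2.5,7.5,-17,0,0,0,1]'; python3 -c "
from h import *
st()"
```

```text
time: 15.1
tool_pos: [411.5, 330.8, 69.3]
tcp_rot: [-3.138, -0.004, 1.855]
contact_force: [0.3, -0.2, 0.1]
grip_width: 91.5
t 15.1 pos [411.5 330.8  69.3] rpy [-3.138 -0.004  1.855] F [ 0.3 -0.2  0.1] w 91.5
```

```bash
python3 -m inch '[-0.1,0,-2,0,0,0,1, -0.1,0,-4,0,0,0,1, -0.1,0,-5.5,0,0,0,1, -0.1,0,-6,0,0,0,1, -0.1,0,-6,0,0,0,-1]';python3 -m inch '[0,0,0,0,0,0,-1, 0,0,0,0,0,0,-1, 0,0,0,0,0,0,-1, 0,0,0,0,0,0,-1, 0,0,0,0,0,0,-1]'; python3 -c "
from h import *
st()"
```

```text
time: 15.6
tool_pos: [410.2, 330.4, 8.7]
tcp_rot: [-3.138, -0.003, 1.854]
contact_force: [0.4, 0.5, 0.8]
grip_width: 87.5
time: 16.1
tool_pos: [410.3, 330.5, 9.0]
tcp_rot: [-3.138, -0.003, 1.854]
contact_force: [-0.5, 0.4, 0.1]
grip_width: 48.5
t 16.1 pos [410.3 330.5   9. ] rpy [-3.138e+00 -3.000e-03  1.854e+00] F [-0.5  0.4  0.1] w 48.5
```

Run:
```python
from h import *
from scipy.optimize import least_squares
o=st();q=o['joint_positions'];print(q.round(3))
Dt=[((231.5,-470.9,226.2),(0,0,-1),.3425,1.5247),((653.4,-84.8,270.3),(-.501,.402,-.766),1.17,.04),((664.7,-63.3,171.1),(-.5,.401,-.767),1.14,.36),((649.5,-64.4,269.6),(-.54,.443,-.716),1.19,.04),((622.4,-82.3,278.6),(-.456,.362,-.813),.93,.48),((433.7,73.9,347.2),(.22,-.182,-.958),.01,1.64),(tuple(o['tool_pos']),(0,0,-1),q[1],q[2])]
def f(v):
    a,b,h,L,e=v; r=[]
    for P,t,j2,j3 in Dt:
        w=np.array(P)-L*np.array(t); R=np.hypot(w[0],w[1])
        r+=[R-(a*np.sin(j2)+b*np.sin(j2+j3)+e*np.cos(j2+j3)), w[2]-(h+a*np.cos(j2)+b*np.cos(j2+j3)-e*np.sin(j2+j3))]
    return r
s=least_squares(f,[400,400,350,250,0]);print(s.x.round(1),np.round(s.fun,1))
a,b,h,L,e=s.x
# target: TCP over mouth at various z
def ik(r,z):
    g=lambda v:[r-(a*np.sin(v[0])+b*np.sin(v.sum())+e*np.cos(v.sum())), z-(h+a*np.cos(v[0])+b*np.cos(v.sum())-e*np.sin(v.sum()))]
    return least_squares(g,[.4,1.5]).x
for z in (50,100,350):
    v=ik(567,z+L); print(z,'j2,j3',v.round(2),'elbow',(a*np.sin(v[0])).round(),(h+a*np.cos(v[0])).round(),'wrist',567,(z+L).round())
```

```text
t 16.1 pos [410.3 330.5   9. ] rpy [-3.138e+00 -3.000e-03  1.854e+00] F [-0.5  0.4  0.1] w 48.5
[0.53  0.621 1.762 0.005 0.761 0.243]
[511.6 384.1 231.8 328.9  49.3] [-0.   0.7 -1.4  1.4  0.4 -0.1 -0.1  1.3  1.1 -4.5  1.2 -1.6  0.8  2.7]
50 j2,j3 [0.61 1.62] elbow 292.0 652.0 wrist 567 379.0
100 j2,j3 [0.54 1.57] elbow 264.0 670.0 wrist 567 429.0
350 j2,j3 [0.36 1.16] elbow 181.0 710.0 wrist 567 679.0
```

```bash
python3 - <<'E'
from h import *
for q in ((172,483),(365,405),(125,465)): print(loc(onz('side',(200+q[0]/3,80+q[1]/3),138)))
E
python3 -m inch '[0,0,2,0,0,0,-1, 0,0,5,0,0,0,-1, 0,0,9,0,0,0,-1, 0,0,13,0,0,0,-1, 0,0,17,0,0,0,-1]'; python3 -c "
from h import *
st();snap('side','d14.png',(220,180,420,380),3)"
```

```text
[-49.2 -84.1 138. ]
[-30.2  85.8 138. ]
[ -86.9 -101.4  138. ]
time: 16.6
tool_pos: [410.0, 330.4, 180.6]
tcp_rot: [-3.138, -0.003, 1.854]
contact_force: [0.8, 0.3, -1.4]
grip_width: 43.9
t 16.6 pos [410.  330.4 180.6] rpy [-3.138e+00 -3.000e-03  1.854e+00] F [ 0.8  0.3 -1.4] w 43.9
```

View pics/d14.png

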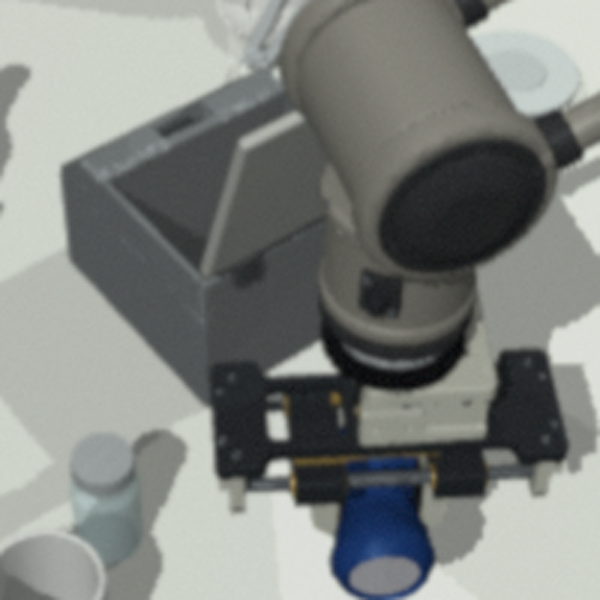

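```bash
python3 -m inch '[0,0,4,0,0,-8,-1, 0,0,8,0,0,-16,-1, 0,0,12,0,0,-24,-1, 0,0,16,0,0,-32,-1, 1,-1,18.5,0,0,-40,-1]'; python3 -m inch '[2,-3,0,0,0,-8,-1, 4,-7,0,0,0,-16,-1, 6,-11,0,0,0,-24,-1, 8,-15,0,0,0,-32,-1, 10,-19,0,0,0,-40,-1]'; python3 -c "
from h import *
st();need((5,0,352),Rt(0,'front'))"
```

```text
time: 17.15
tool_pos: [422.4, 323.0, 375.8]
tcp_rot: [3.132, -0.01, 1.152]
contact_force: [1.3, 0.5, -0.0]
grip_width: 43.8
time: 17.65
tool_pos: [522.8, 131.4, 375.6]
tcp_rot: [3.132, -0.01, 0.448]
contact_force: [0.8, -0.2, -0.2]
grip_width: 43.9
t 17.65 pos [522.8 131.4 375.6] rpy [ 3.132 -0.01   0.448] F [ 0.8 -0.2 -0.2] w 43.9
need [  3.61 -10.92  -2.36] [  0.6   0.5 -65.3] |rot| 65.3
```

```bash
python3 -m inch '[1,-3,0,0,0,-8,-1, 2,-6,0,0,0,-16,-1, 3,-9,0,0,0,-24,-1, 3.6,-11,0,0,0,-32,-1, 3.6,-11,-1,0,0,-40,-1]'; python3 -m inch '[0,0,0,0.3,0.3,-8,-1, 0,0,0,0.6,0.5,-16,-1, 0,0,0,0.6,0.5,-24,-1, 0,0,0,0.6,0.5,-25.4,-1, 0,0,0,0.6,0.5,-25.4,-1]'; python3 -c "
from h import *
st();need((5,0,352),Rt(0,'front'))
import json
c=bot.calibration('wrist');json.dump({k:(v.tolist() if hasattr(v,'tolist') else v) for k,v in c.items()},open('wc4.json','w'))
snap('wrist','w15.png');snap('side','d15.png',(180,40,420,300),2.3)"
```

```text
time: 18.15
tool_pos: [559.9, 18.5, 365.9]
tcp_rot: [3.131, -0.012, -0.259]
contact_force: [-0.1, 0.1, -0.8]
grip_width: 44.0
time: 18.65
tool_pos: [559.8, 18.6, 365.8]
tcp_rot: [3.137, 0.001, -0.7]
contact_force: [0.2, 0.1, 0.4]
grip_width: 43.7
t 18.65 pos [559.8  18.6 365.8] rpy [ 3.137e+00  1.000e-03 -7.000e-01] F [0.2 0.1 0.4] w 43.7
need [-0.09  0.36 -1.38] [ 0.2 -0.2  0.5] |rot| 0.6
```

View pics/w15.png

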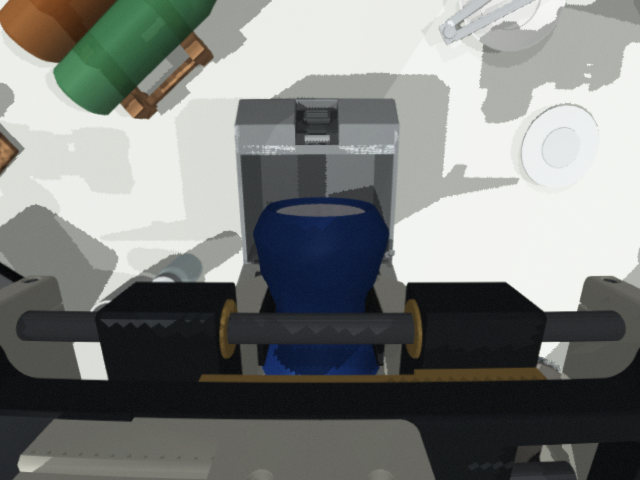

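View pics/d15.png

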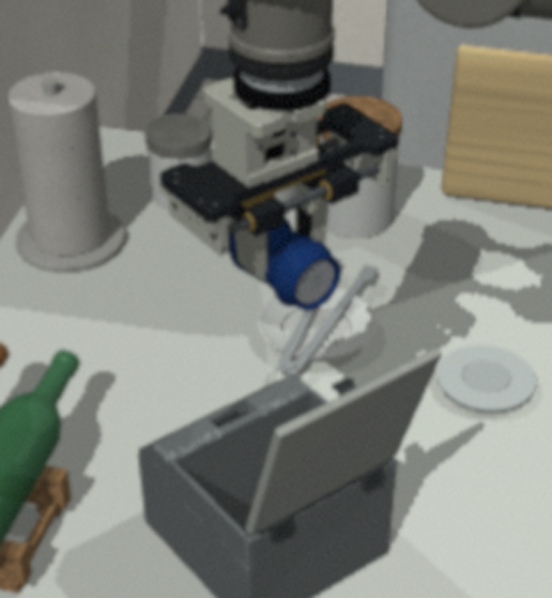

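Run:
```python
from h import *
import json
cw=json.load(open('wc4.json'))
for q in ((243,153),(392,153),(317,153),(246,258),(317,99)): print(q,loc(onz('wrist',q,138,cw)))
```

```text
(243, 153) [-59.6 -80.7 138. ]
(392, 153) [-58.1  84.4 138. ]
(317, 153) [-58.6   1.2 138. ]
(246, 258) [ 63.3 -85.6 138. ]
(317, 99) [-114.8    1.8  138. ]
```

```bash
python3 -c "
from h import *
need((3,1,85),Rt(0,'front'))"; python3 -m inch '[-0.1,0.2,-2,0.2,-0.2,0.5,-1, -0.1,0.2,-5.5,0.2,-0.2,0.5,-1, -0.1,0.2,-9,0.2,-0.2,0.5,-1, -0.1,0.2,-12,0.2,-0.2,0.5,-1, -0.1,0.2,-15,0.2,-0.2,0.5,-1]'; python3 -c "
from h import *
own();need((3,1,85),Rt(0,'front'))"
```

```text
need [  0.     0.15 -28.09] [ 0.2 -0.2  0.5] |rot| 0.6
time: 19.25
tool_pos: [558.6, 20.7, 214.7]
tcp_rot: [-3.142, 0.0, -0.689]
contact_force: [-0.4, -0.3, -1.2]
grip_width: 44.1
t 19.25 pos [558.6  20.7 214.7] rpy [-3.142  0.    -0.689] F [-0.4 -0.3 -1.2] w 44.1
caddy [  4.4   1.3 214.7] ownx 154.9 ownz 148.7 toolz [-0.  0. -1.]
need [  0.13  -0.06 -12.97] [-0.  -0.  -0.2] |rot| 0.2
```

```bash
python3 -m inch '[0.1,-0.1,-2,0,0,0,-1, 0.1,-0.1,-5,0,0,0,-1, 0.1,-0.1,-8,0,0,0,-1, 0.1,-0.1,-10.5,0,0,0,-1, 0.1,-0.1,-12.5,0,0,0,-1]'; python3 -c "
from h import *
own();snap('wrist','w16.png');snap('side','d16.png',(180,100,380,320),2.7)"
```

```text
time: 19.75
tool_pos: [559.0, 19.9, 88.1]
tcp_rot: [3.141, 0.001, -0.687]
contact_force: [-0.3, 0.1, -0.7]
grip_width: 43.8
t 19.75 pos [559.   19.9  88.1] rpy [ 3.141e+00  1.000e-03 -6.870e-01] F [-0.3  0.1 -0.7] w 43.8
caddy [ 3.5  1.7 88.1] ownx 64.8 ownz 59.8 toolz [-0.001  0.    -1.   ]
```

View pics/w16.png

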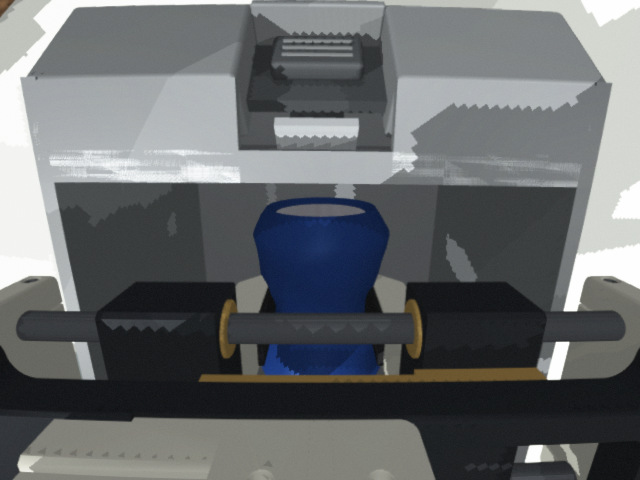

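View pics/d16.png

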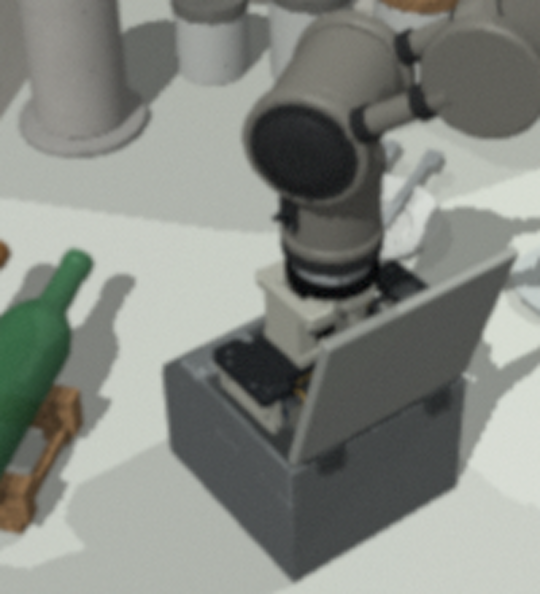

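```bash
python3 -m inch '[0,0,0,0,0,0,0.3, 0,0,0,0,0,0,0.5, 0,0,0,0,0,0,0.6, 0,0,0,0,0,0,0.6, 0,0,0,0,0,0,0.6]'; python3 -m inch '[0,0,2,0,0,0,0.6, 0,0,5,0,0,0,0.6, 0,0,9,0,0,0,0.6, 0,0,13,0,0,0,0.6, 0,0,17,0,0,0,0.6]'; python3 -c "
from h import *
own();snap('wrist','w17.png')"
```

```text
time: 20.35
tool_pos: [558.0, 19.9, 87.7]
tcp_rot: [3.139, 0.004, -0.687]
contact_force: [0.2, 0.1, 0.1]
grip_width: 72.6
time: 20.85
tool_pos: [557.7, 20.0, 259.6]
tcp_rot: [3.139, 0.004, -0.687]
contact_force: [1.1, -0.0, 0.3]
grip_width: 73.7
t 20.85 pos [557.7  20.  259.6] rpy [ 3.139  0.004 -0.687] F [ 1.1 -0.   0.3] w 73.7
caddy [  4.5   2.5 259.6] ownx 186.7 ownz 180.4 toolz [-0.004  0.001 -1.   ]
```

View pics/w17.png

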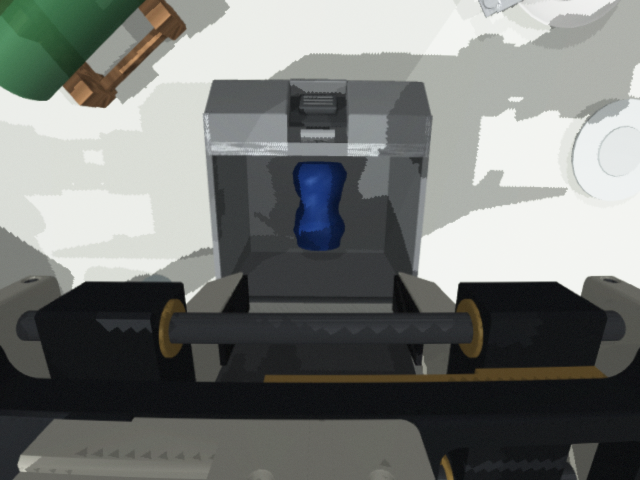

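The can lies flat inside at about (320,205). Now I'll rise and return to the lid edge to lead it back down.

```bash
python3 -m inch '[0,0,3,0,0,0,0.6, 0,0,7,0,0,0,0.6, 0,0,11,0,0,0,0.6, 0,0,13,0,0,8,0.4, -0.5,0,14.5,0,0,16,0.2]'; python3 -c "
from h import *
own();need((134,40,400),Rt(-15,'-y'))"
```

```text
time: 21.4
tool_pos: [555.9, 19.7, 413.9]
tcp_rot: [-3.136, -0.009, -0.402]
contact_force: [-0.7, -0.5, -1.4]
grip_width: 62.0
t 21.4 pos [555.9  19.7 413.9] rpy [-3.136 -0.009 -0.402] F [-0.7 -0.5 -1.4] w 62.0
caddy [  5.8   3.8 413.9] ownx 296.8 ownz 288.6 toolz [ 0.011  0.001 -1.   ]
need [-12.18   5.39  -1.39] [-16.1  -3.3  72.9] |rot| 74.7
```

```bash
python3 -m inch '[-1.4,0.6,0,-1.8,-0.4,8.1,0.2, -2.7,1.2,0,-3.6,-0.7,16.2,0.2, -4,1.8,0,-5.4,-1.1,24.3,0.2, -5.4,2.4,0,-7.2,-1.5,32.4,0.2, -6.8,3,0,-9,-1.8,40.5,0.2]'; python3 -c "
from h import *
own();need((134,40,400),Rt(-15,'-y'))"
```

```text
time: 21.9
tool_pos: [487.3, 49.9, 413.9]
tcp_rot: [2.993, -0.047, 0.317]
contact_force: [0.7, 1.0, 0.4]
grip_width: 55.1
t 21.9 pos [487.3  49.9 413.9] rpy [ 2.993 -0.047  0.317] F [0.7 1.  0.4] w 55.1
caddy [ 77.9  24.3 413.9] ownx 347.8 ownz 237.6 toolz [ 0.09  -0.126 -0.988]
need [-5.32  2.37 -1.39] [-7.  -1.4 32. ] |rot| 32.8
```

```bash
python3 -m inch '[-1.3,0.6,0,-1.8,-0.4,8.1,0.2, -2.7,1.2,0,-3.6,-0.7,16.2,0.2, -4,1.8,-0.5,-5.4,-1.1,24.3,0.2, -5.3,2.4,-2,-7,-1.4,32,0.2, -5.3,2.4,-4,-7,-1.4,32,0.2]'; python3 -c "
from h import *
own();need((134,40,347),Rt(-15,'-y'));snap('wrist','w18.png')"
```

```text
time: 22.4
tool_pos: [432.9, 74.7, 374.7]
tcp_rot: [2.877, -0.001, 0.884]
contact_force: [0.1, -0.3, -0.7]
grip_width: 54.5
t 22.4 pos [432.9  74.7 374.7] rpy [ 2.877e+00 -1.000e-03  8.840e-01] F [ 0.1 -0.3 -0.7] w 54.5
caddy [135.6  39.9 374.7] ownx 360.8 ownz 169.1 toolz [ 0.203 -0.165 -0.965]
need [ 0.12 -0.11 -2.77] [ 0.   0.2 -0.3] |rot| 0.3
```

View pics/w18.png

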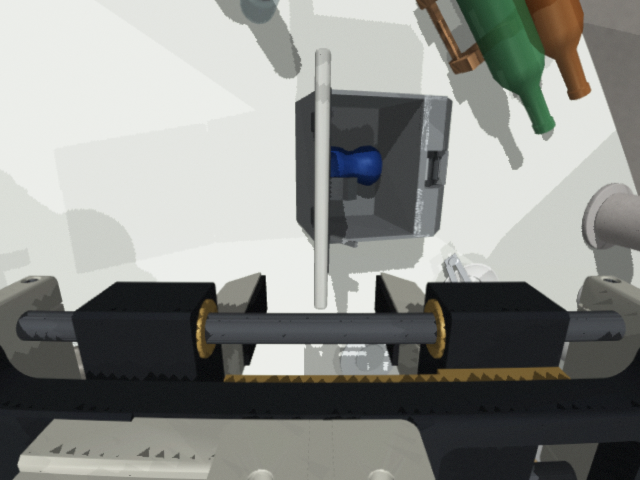

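```bash
python3 arc.py 1.86,1.84; python3 -m inch '[0.2,-0.2,-1.5,0,0,0,0.2, 0.5,-0.5,-3.5,0,0,0,0.2, 1,-0.9,-6,0,0,0,0.2, 1.4,-1.2,-8,0,0,0,0.2, 1.5,-1.3,-8.5,0,0,0,0]'; python3 arc.py 1.84,1.8,1.75,1.7,1.65
```

```text
t 22.45 pos [432.1  74.4 370.8] rpy [2.882 0.003 0.881] F [-0.7  0.5 -3.4] w 55.1
caddy [136.   40.7 370.8] ownx 358.4 ownz 166.0 toolz [ 0.196 -0.166 -0.967]
1.86 [1.66, -1.28, -8.2] [-1.0, -1.4, -0.1]
1.84 [1.88, -1.47, -8.12] [-0.2, -0.6, -0.1]
time: 22.95
tool_pos: [446.5, 60.9, 284.0]
tcp_rot: [2.885, 0.006, 0.88]
contact_force: [-0.7, 0.7, 0.7]
grip_width: 50.6
t 22.95 pos [446.5  60.9 284. ] rpy [2.885 0.006 0.88 ] F [-0.7  0.7  0.7] w 50.6
caddy [116.3  41.9 284. ] ownx 283.1 ownz 118.6 toolz [ 0.192 -0.166 -0.967]
1.84 [0.44, -0.12, 0.56] [-0.2, -0.8, -0.0]
1.8 [0.89, -0.49, 0.7] [1.3, 1.0, -0.0]
1.75 [1.46, -0.97, 0.86] [3.1, 3.2, -0.0]
1.7 [2.03, -1.44, 0.97] [4.9, 5.4, -0.1]
1.65 [2.61, -1.92, 1.05] [6.7, 7.6, -0.1]
```

```bash
python3 -m inch '[0.4,-0.1,0.5,0,0,0,-0.4, 0.4,-0.1,0.5,0,0,0,-0.45, 0.7,-0.4,0.6,0.6,0.5,0,-0.45, 1.1,-0.7,0.7,2,2,0,-0.45, 1.6,-1.1,0.8,3.6,3.8,0,-0.45]'; python3 arc.py 1.7,1.64,1.58,1.52,1.46
```

```text
time: 23.45
tool_pos: [462.8, 50.1, 293.2]
tcp_rot: [2.977, -0.002, 0.881]
contact_force: [-0.3, -0.1, 0.5]
grip_width: 25.4
t 23.45 pos [462.8  50.1 293.2] rpy [ 2.977e+00 -2.000e-03  8.810e-01] F [-0.3 -0.1  0.5] w 25.4
caddy [ 96.9  39.8 293.2] ownx 275.8 ownz 138.8 toolz [ 0.128 -0.103 -0.986]
1.7 [0.4, -0.36, 0.05] [1.2, 1.6, -0.1]
1.64 [1.09, -0.94, 0.14] [3.4, 4.3, -0.1]
1.58 [1.79, -1.52, 0.18] [5.6, 6.9, -0.1]
1.52 [2.49, -2.09, 0.16] [7.8, 9.6, -0.1]
1.46 [3.18, -2.67, 0.09] [10.0, 12.2, -0.1]
```

```bash
python3 -m inch '[0.4,-0.4,0,1.2,1.6,0,-0.45, 1.1,-0.9,0.1,3.4,4.3,0,-0.45, 1.8,-1.5,0.2,5.6,6.9,0,-0.45, 2.5,-2.1,0.2,7.8,9.6,0,-0.45, 3.2,-2.7,0.1,10,12.2,0,-0.45]'; python3 arc.py 1.4,1.34,1.28,1.22,1.16;  python3 -c "
from h import *
snap('wrist','w19.png')"
```

```text
time: 23.95
tool_pos: [495.8, 22.7, 295.5]
tcp_rot: [-3.03, -0.003, 0.881]
contact_force: [0.5, 0.6, -0.2]
grip_width: 25.7
t 23.95 pos [495.8  22.7 295.5] rpy [-3.03e+00 -3.00e-03  8.81e-01] F [ 0.5  0.6 -0.2] w 25.7
caddy [ 53.9  39.9 295.5] ownx 247.1 ownz 170.8 toolz [-0.084  0.073 -0.994]
1.4 [0.58, -0.49, -0.27] [2.0, 2.7, -0.1]
1.34 [1.26, -1.06, -0.45] [4.2, 5.4, -0.1]
1.28 [1.94, -1.62, -0.69] [6.4, 8.0, -0.1]
1.22 [2.6, -2.16, -0.97] [8.6, 10.7, -0.1]
1.16 [3.25, -2.7, -1.31] [10.8, 13.3, -0.1]
```

View pics/w19.png

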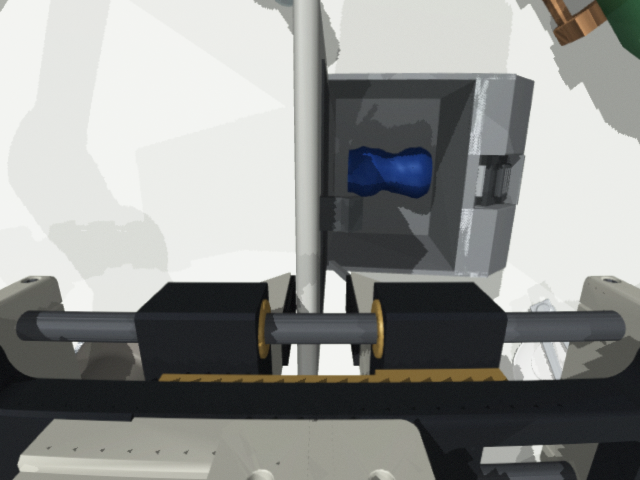

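```bash
python3 -m inch '[0.6,-0.5,-0.3,2,2.7,0,-0.45, 1.3,-1.1,-0.4,4.2,5.4,0,-0.45, 1.9,-1.6,-0.7,6.4,8,0,-0.45, 2.6,-2.2,-1,8.6,10.7,0,-0.45, 3.2,-2.7,-1.3,10.8,13.3,0,-0.45]'; python3 arc.py 1.12,1.07,1.02,0.97,0.92
```

```text
time: 24.5
tool_pos: [529.8, -6.4, 282.0]
tcp_rot: [-2.728, -0.001, 0.879]
contact_force: [-0.2, 0.1, 0.0]
grip_width: 25.1
t 24.5 pos [529.8  -6.4 282. ] rpy [-2.728e+00 -1.000e-03  8.790e-01] F [-0.2  0.1  0. ] w 25.1
caddy [  9.2  40.6 282. ] ownx 205.9 ownz 192.9 toolz [-0.309  0.257 -0.916]
1.12 [0.27, -0.14, -0.21] [1.3, 1.7, -0.0]
1.07 [0.79, -0.57, -0.55] [3.2, 3.9, -0.0]
1.02 [1.29, -0.99, -0.93] [5.0, 6.1, -0.0]
0.97 [1.78, -1.39, -1.34] [6.8, 8.3, -0.0]
0.92 [2.25, -1.78, -1.78] [7.2, 8.7, -0.0]
```

```bash
python3 -m inch '[0.3,-0.2,-0.2,1.3,1.7,0,-0.4, 0.8,-0.6,-0.5,3.2,3.9,0,-0.35, 1.3,-1,-0.9,5,6.1,0,-0.3, 1.8,-1.4,-1.3,6.8,8.3,0,-0.25, 2.3,-1.8,-1.8,7.2,8.7,0,-0.2]'; python3 arc.py 0.9,0.85,0.8,0.74,0.68
```

```text
time: 25.0
tool_pos: [553.4, -25.1, 263.3]
tcp_rot: [-2.531, -0.001, 0.879]
contact_force: [-0.7, -0.7, -0.7]
grip_width: 35.8
t 25.0 pos [553.4 -25.1 263.3] rpy [-2.531e+00 -1.000e-03  8.790e-01] F [-0.7 -0.7 -0.7] w 35.8
caddy [-20.9  39.9 263.3] ownx 171.4 ownz 201.0 toolz [-0.441  0.366 -0.819]
0.9 [0.07, -0.07, -0.1] [-0.0, 0.0, 0.0]
0.85 [0.52, -0.44, -0.59] [-0.0, 0.0, 0.0]
0.8 [0.94, -0.79, -1.1] [-0.0, 0.0, 0.0]
0.74 [1.43, -1.19, -1.75] [-0.0, 0.0, 0.0]
0.68 [1.88, -1.57, -2.44] [-0.0, 0.0, 0.0]
```

```bash
python3 -m inch '[0.1,-0.1,-0.1,0,0,0,-0.1, 0.5,-0.4,-0.6,0,0,0,0, 0.9,-0.8,-1.1,0,0,0,0.1, 1.4,-1.2,-1.7,0,0,0,0.2, 1.9,-1.6,-2.4,0,0,0,0.2]'; python3 -c "
from h import *
own();snap('wrist','w20.png');snap('side','d20.png',(200,80,400,300),2.7)"
```

```text
time: 25.5
tool_pos: [572.8, -41.2, 239.2]
tcp_rot: [-2.532, -0.001, 0.879]
contact_force: [0.7, -0.3, 0.1]
grip_width: 54.8
t 25.5 pos [572.8 -41.2 239.2] rpy [-2.532e+00 -1.000e-03  8.790e-01] F [ 0.7 -0.3  0.1] w 54.8
caddy [-46.1  40.  239.2] ownx 136.5 ownz 201.7 toolz [-0.441  0.366 -0.82 ]
```

View pics/w20.png

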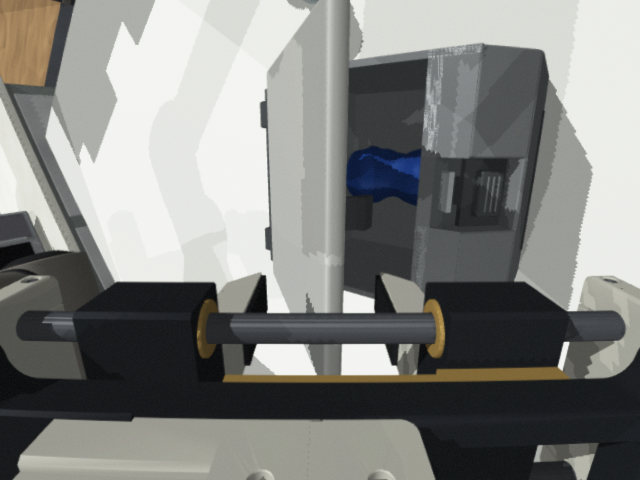

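View pics/d20.png

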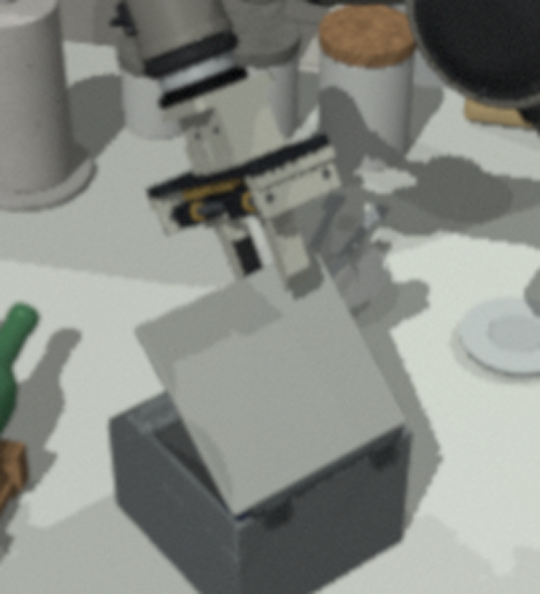

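```bash
python3 -m inch '[0.4,-0.3,0.7,0,0,0,0.2, 1,-0.8,1.8,0,0,0,0.2, 1.8,-1.5,3.4,0,0,0,0.2, 2.6,-2.2,5.2,0,0,0,0, 2.8,-2.4,8,0,0,0,-1]'; python3 -m inch '[0,0,1,-2,-2,0,-1, 0,0,2,-7,-8,0,-1, -1,1,2,-12,-14,0,-1, -2,2,2,-16,-20,0,-1, -2.5,3,2,-22,-27,0,-1]'; python3 -c "
from h import *
own();need((-42,0,275),Rt(0,'-y'));snap('side','d21.png',(200,80,400,300),2.7)"
```

```text
time: 26.1
tool_pos: [600.7, -66.0, 317.1]
tcp_rot: [-2.526, 0.001, 0.878]
contact_force: [-0.5, -0.3, -0.6]
grip_width: 43.8
time: 26.6
tool_pos: [574.7, -36.1, 337.9]
tcp_rot: [-3.133, -0.005, 0.88]
contact_force: [0.7, 1.0, -0.4]
grip_width: 3.5
t 26.6 pos [574.7 -36.1 337.9] rpy [-3.133 -0.005  0.88 ] F [ 0.7  1.  -0.4] w 3.5
caddy [-44.3  34.9 337.9] ownx 207.6 ownz 270.3 toolz [-0.004  0.01  -1.   ]
need [ 2.05  2.83 -6.29] [-0.6 -0.2 -0.1] |rot| 0.6
```

View pics/d21.png

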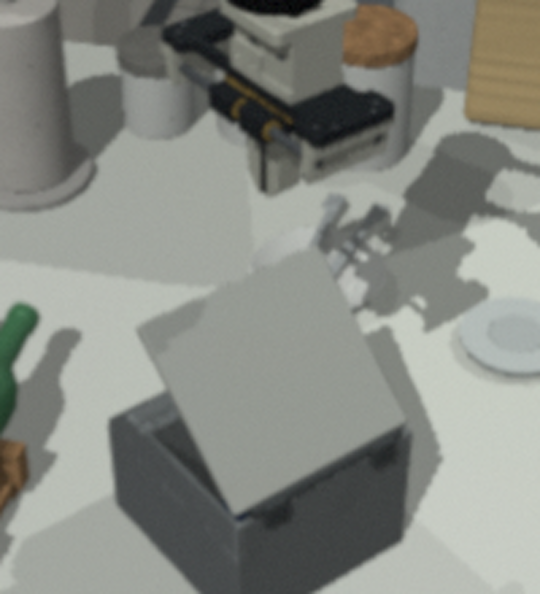

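```bash
cat > push.py <<'E'
from h import *
import sys
o=bot.get_obs(); own()
for th in sys.argv[1].split(','):
    th=float(th); w=cad2w(lidpt(th,150,0,5),p)[0]; print(th,((w-o['tool_pos'])/10).round(2).tolist())
E
python3 -m inch '[0.5,0.7,-1.5,-0.6,-0.2,0,-1, 1,1.4,-3,-0.6,-0.2,0,-1, 1.5,2.1,-5,-0.6,-0.2,0,-1, 2,2.8,-6.5,-0.6,-0.2,0,-1, 2,2.8,-7.5,-0.6,-0.2,0,-1]'; python3 push.py .72,.68,.64,.6,.56
```

```text
time: 27.15
tool_pos: [590.3, -3.0, 261.6]
tcp_rot: [3.138, 0.002, 0.887]
contact_force: [-0.0, -0.1, -0.8]
grip_width: 0.3
t 27.15 pos [590.3  -3.  261.6] rpy [3.138e+00 2.000e-03 8.870e-01] F [-0.  -0.1 -0.8] w 0.3
caddy [-35.2  -0.6 261.6] ownx 160.1 ownz 209.9 toolz [ 0.002 -0.004 -1.   ]
0.72 [0.14, -0.19, -1.5]
0.68 [0.45, -0.45, -1.94]
0.64 [0.74, -0.7, -2.4]
0.6 [1.03, -0.93, -2.88]
0.56 [1.29, -1.15, -3.37]
```

```bash
python3 -m inch '[0.1,-0.1,-0.8,0,0,0,-1, 0.3,-0.3,-1.6,0,0,0,-1, 0.6,-0.6,-2.1,0,0,0,-1, 0.9,-0.8,-2.6,0,0,0,-1, 1.2,-1.1,-3.2,0,0,0,-1]'; python3 push.py .55,.5,.45,.4,.35,.3
```

```text
time: 27.65
tool_pos: [602.8, -14.5, 229.7]
tcp_rot: [3.137, 0.001, 0.887]
contact_force: [-0.7, 0.3, 0.1]
grip_width: -0.0
t 27.65 pos [602.8 -14.5 229.7] rpy [3.137e+00 1.000e-03 8.870e-01] F [-0.7  0.3  0.1] w -0.0
caddy [-5.220e+01  2.000e-01  2.297e+02] ownx 125.5 ownz 199.3 toolz [ 0.003 -0.004 -1.   ]
0.55 [0.1, -0.05, -0.31]
0.5 [0.41, -0.3, -0.94]
0.45 [0.69, -0.54, -1.6]
0.4 [0.94, -0.75, -2.27]
0.35 [1.17, -0.94, -2.96]
0.3 [1.38, -1.11, -3.66]
```

```bash
python3 -m inch '[0.2,-0.2,-0.6,0,0,0,-1, 0.5,-0.4,-1.2,0,0,0,-1, 0.8,-0.6,-1.9,0,0,0,-1, 1,-0.8,-2.6,0,0,0,-1, 1.2,-1,-3.2,0,0,0,-1]'; python3 push.py .3,.25,.2,.15,.1; python3 -c "
from h import *
snap('side','d22.png',(200,80,400,300),2.7)"
```

```text
time: 28.15
tool_pos: [614.9, -24.6, 196.9]
tcp_rot: [3.137, 0.001, 0.887]
contact_force: [0.2, 0.1, -0.7]
grip_width: 0.4
t 28.15 pos [614.9 -24.6 196.9] rpy [3.137e+00 1.000e-03 8.870e-01] F [ 0.2  0.1 -0.7] w 0.4
caddy [-67.9   0.3 196.9] ownx 91.2 ownz 187.2 toolz [ 0.003 -0.004 -1.   ]
0.3 [0.17, -0.1, -0.38]
0.25 [0.34, -0.24, -1.1]
0.2 [0.49, -0.36, -1.82]
0.15 [0.61, -0.46, -2.56]
0.1 [0.7, -0.54, -3.3]
```

View pics/d22.png

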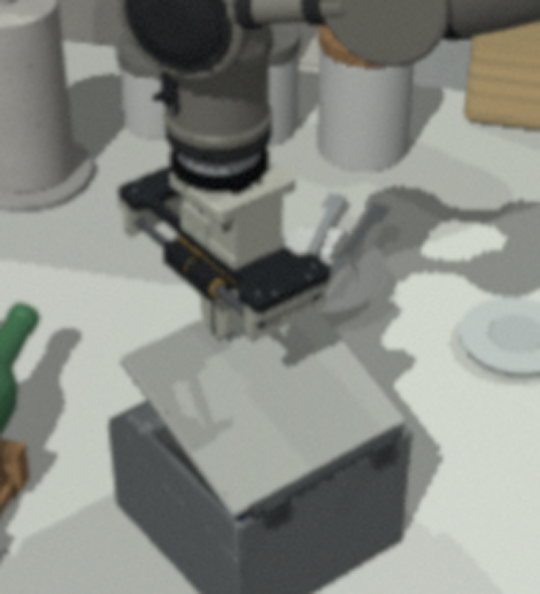

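Finger contact is leading the lid down at low force. I'll continue.

```bash
python3 -m inch '[0.1,-0.1,-0.5,0,0,0,-1, 0.3,-0.2,-1.1,0,0,0,-1, 0.4,-0.3,-1.7,0,0,0,-1, 0.5,-0.4,-2.3,0,0,0,-1, 0.6,-0.5,-2.8,0,0,0,-1]'; python3 push.py .1,.05,.02,0
```

```text
time: 28.7
tool_pos: [620.6, -29.8, 167.2]
tcp_rot: [3.139, 0.002, 0.886]
contact_force: [-0.5, 0.9, 0.4]
grip_width: 0.3
t 28.7 pos [620.6 -29.8 167.2] rpy [3.139e+00 2.000e-03 8.860e-01] F [-0.5  0.9  0.4] w 0.3
caddy [-75.6   0.7 167.2] ownx 64.8 ownz 171.7 toolz [ 0.001 -0.004 -1.   ]
0.1 [0.13, -0.02, -0.33]
0.05 [0.19, -0.07, -1.08]
0.02 [0.22, -0.09, -1.52]
0.0 [0.23, -0.09, -1.82]
```

```bash
python3 -m inch '[0.1,0,-0.3,0,0,0,-1, 0.1,0,-0.6,0,0,0,-1, 0.1,0,-0.9,0,0,0,-1, 0.2,-0.1,-1.1,0,0,0,-1, 0.2,-0.1,-1.3,0,0,0,-1]'; python3 -c "
from h import *
own()"
```

```text
time: 29.2
tool_pos: [622.8, -30.8, 154.3]
tcp_rot: [3.138, 0.002, 0.886]
contact_force: [-0.8, 0.7, 3.0]
grip_width: 0.5
t 29.2 pos [622.8 -30.8 154.3] rpy [3.138e+00 2.000e-03 8.860e-01] F [-0.8  0.7  3. ] w 0.5
caddy [-7.800e+01  1.000e-01  1.543e+02] ownx 54.0 ownz 164.3 toolz [ 0.001 -0.004 -1.   ]
```

```bash
for i in 1; do python3 -m inch '[0,0,-0.1,0,0,0,-1, 0,0,-0.2,0,0,0,-1, 0,0,-0.3,0,0,0,-1, 0,0,-0.3,0,0,0,-1, 0,0,-0.3,0,0,0,-1]'; done
```

```text
time: 29.7
tool_pos: [622.8, -30.9, 151.2]
tcp_rot: [3.138, 0.002, 0.886]
contact_force: [-0.4, -0.4, 0.2]
grip_width: 0.3
```

```bash
python3 -m inch '[0,0,-0.1,0,0,0,-1, 0,0,-0.2,0,0,0,-1, 0,0,-0.3,0,0,0,-1, 0,0,-0.4,0,0,0,-1, 0,0,-0.4,0,0,0,-1]'
```

```text
time: 30.2
tool_pos: [622.9, -30.9, 149.0]
tcp_rot: [3.137, 0.001, 0.887]
contact_force: [-3.7, -0.2, 10.9]
grip_width: 0.4
```

```bash
python3 -m inch '[0,0,-0.1,0,0,0,-1, 0,0,-0.1,0,0,0,-1, 0,0,0.5,0,0,0,-1, 0,0,1.5,0,0,0,-1, 0,0,4,0,0,0,-1]';python3 -m inch '[0,0,3,0,0,0,-1, 0,0,7,0,0,0,-1, 0,0,11,0,0,0,-1, -1,1,15,0,0,0,-1, -3,2,18,0,0,0,-1]'; python3 -c "
from h import *
own();snap('side','d23.png',(200,80,400,300),2.7);snap('wrist','w23.png')"
```

```text
time: 30.7
tool_pos: [621.7, -30.6, 187.7]
tcp_rot: [3.141, 0.004, 0.887]
contact_force: [-0.1, 0.3, 0.8]
grip_width: 0.5
time: 31.2
tool_pos: [592.1, -10.6, 370.3]
tcp_rot: [3.139, 0.002, 0.886]
contact_force: [1.5, 0.5, 0.3]
grip_width: 0.4
t 31.2 pos [592.1 -10.6 370.3] rpy [3.139e+00 2.000e-03 8.860e-01] F [1.5 0.5 0.3] w 0.4
caddy [-41.4   4.1 370.3] ownx 232.6 ownz 291.1 toolz [ 0.001 -0.003 -1.   ]
```

View pics/d23.png

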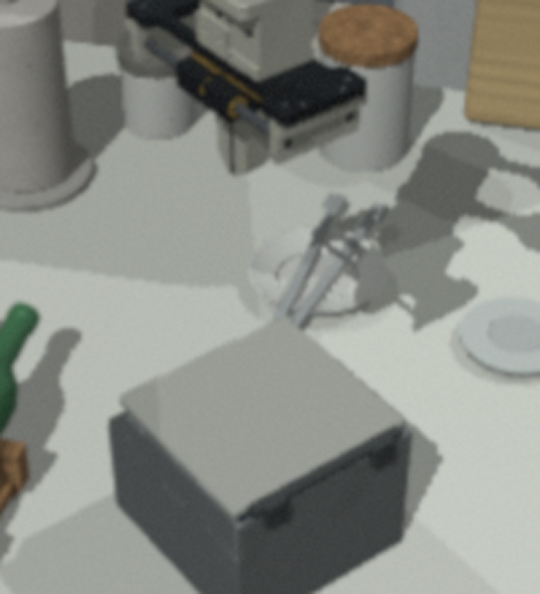

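View pics/w23.png

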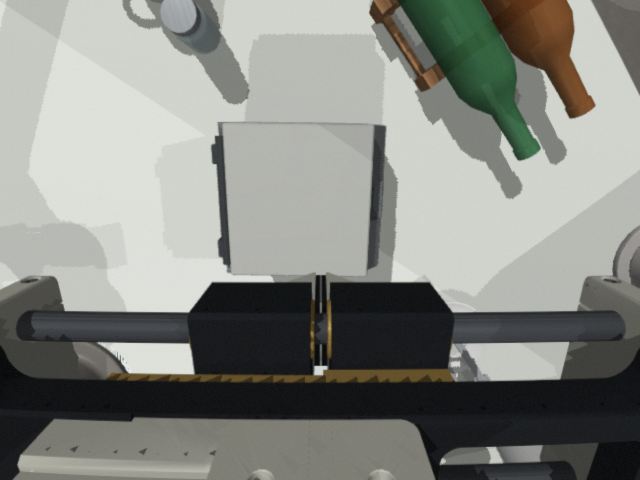

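The lid stays down with nothing touching it. Its near-front corner in the side view is at (244.4,228.1), against (245,228.3) when it was latched at the start. A quick bystander check comes next.

```bash
python3 -m inch '[-2,-1,1,0,0,0,-1, -4,-3,1,0,0,0,-1, -5,-5,1,0,0,0,-1, -5,-5,1,0,0,0,-1, -5,-5,1,0,0,0,-1]'
python3 - <<'E'
from h import *
st()
for n in('side','scene'):
    snap(n,n+'F.png'); a=cv2.imread(f'pics/{n}0.png');b=cv2.imread(f'pics/raw_{n}F.png'); cv2.imwrite(f'pics/cmp_{n}.png',cv2.resize(np.hstack([a,b]),(800,300)))
E
```

```text
time: 31.8
tool_pos: [541.6, -59.7, 383.9]
tcp_rot: [3.133, -0.002, 0.887]
contact_force: [-0.3, -0.6, -1.2]
grip_width: 0.3
t 31.8 pos [541.6 -59.7 383.9] rpy [ 3.133e+00 -2.000e-03  8.870e-01] F [-0.3 -0.6 -1.2] w 0.3
```

View pics/cmp_side.png

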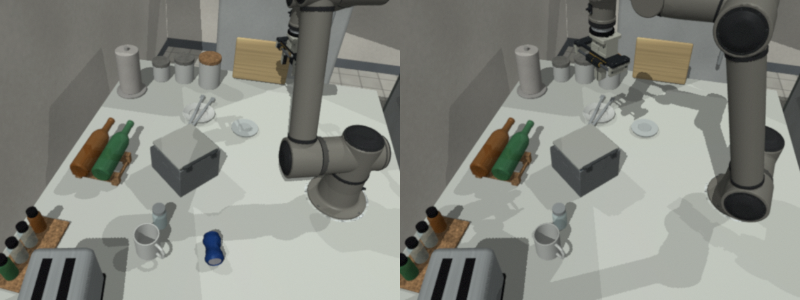

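View pics/sceneF.png

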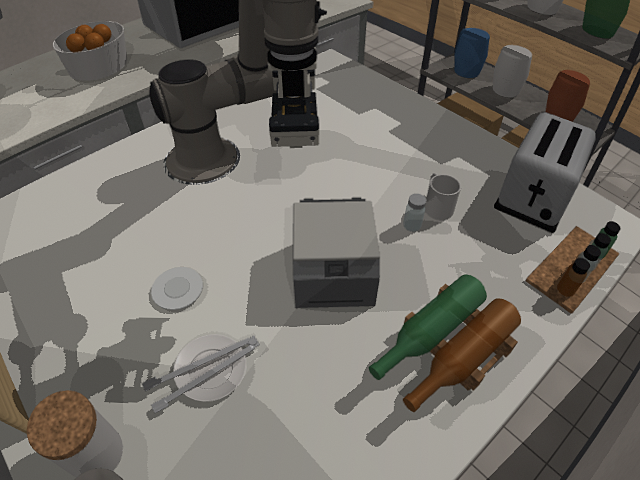

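All the bystanders are where they started: mug (443,195), jar (417,210), takeout lid (176,287) and saucer with tongs (210,368). The caddy looks the same as at the start, with its lid shut.

```bash
python3 -c "
from plant import bot
print(bot.close_job())"
```

```text
the job is handed in; nothing more can be done
None
```

The crushed can is in the caddy, the lid is latched shut, and the job was handed in at about 32 s of the 72 s allowed.

- **Opening:** I pressed the release button along its own axis with about 2–2.5 N, and the lid sprang up to about 0.65 rad. I led it back with its edge held loosely between the fingers until it stood on its back stop by itself. It did not bang back.
- **Can:** I gripped it at its dent, lowered it through the mouth and let go about 70 mm above the caddy's floor. The wrist picture showed it lying flat inside.
- **Closing:** I led the lid forward the same way, then pushed its front down. The force rose to 3 N and fell away, then reached 10.9 N as the lid bottomed.

**Last checks:** With nothing touching it, the lid stayed down. Its near-front corner in the side picture was within a pixel of where it was before opening. The takeout lid, saucer, tongs, jar and mug looked unmoved against the first pictures. The only check that disagreed was early: the cameras put the shut lid about 7 mm lower than its stated height. I allowed for that by going in slowly and feeling for contact.

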